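# Nest the brush pots and hold the fittings box open

## Robot

A 7-joint arm with a two-finger parallel gripper is mounted at the origin on the work surface. World frame = base frame: x ahead of the robot, y to its left, z up, the work surface at z = 0. Lengths are in m, angles in rad, forces in N, time in s.
With the tool pointing down it reaches from about 0.35 to 0.9 m from the base axis. Payload 8.1 kg.
Tool frame: the origin (TCP) lies on the centre line of the jaws, within the pads' length; the fingertips stand 22 mm ahead of it and the grasp point (between the pads) lies 3 mm ahead of it (arm.finger_overhang is the distance from the TCP to the fingertips, in m); z points along the fingers, y is the direction in which the jaws open and shut (so a half turn about z gives the same grasp; the last joint's range is limited). The gripper opens to 92 mm and grips with 3 to 60 N. Pads are 19 mm wide; open, the fingers measure 130 mm over their backs; the gripper's body (75 mm by 190 mm) begins 47 mm behind the grasp point.
Start: joints at [-1.291, 0.434, 0.025, 1.573, -0.012, 1.134, -0.075], TCP at [0.233, 0.58, 0.249] pointing down, gripper open.
Joint ranges: [-2.62, 2.62], [-0.44, 2.09], [-1.27, 1.32], [0.08, 2.57], [-1.32, 4.46], [0.12, 2], [-2.74, 2.74]. Speed limits (rad/s): [2.22, 2.22, 3.01, 3.01, 3.14, 3.14, 3.14].

## Interface

Orientations are given as a rotation vector (axis times angle).
In Python, from cell import arm gives the robot as it stands. The module is installed in compiled form; this text tells all that it offers.
- The arm moves only by the tool step_arm, never from a script. Its argument "plan" is a list of rows, each an object of numbers: "wx", "wy", "wz": the turn, a rotation vector about the tool's x, y, z in units of 6 degrees (1.0 is 6 degrees); "tx", "ty", "tz": the shift along the tool's x, y, z in cm; "hand": the opening, from 0 (shut) to 1 (fully open). A call has exactly 10 rows; each row shifts and turns the commanded pose from where the row before left it, along the tool's axes as they then stand; what a row does not reach is not made up. A row lasts 1/12 s, in which the tool goes at most 41.7 mm and 7.16 degrees, less where a joint would pass 70% of its speed; a pose out of reach is approached as far as the arm can. A call is refused whole if a number of a shift passes 4.17 or a number of a turn 1, either way. A call with a gripper value outside its range is refused whole. The fingers move at their own pace and stop on an object; "force" is the grip in N (left out, the last holds). Time passes only in rows, so rows that do not move let the fingers close, or fill a call up. It gives the time, the measured TCP pose, the force and the opening at its end, in the units of the state.
- arm.observe(): the state, without advancing time (a new reading comes with each control period).
- arm.get_image(name): name is "side" or "top" or "wrist"; returns (picture, depth): 400x640x3 uint8, red, green, blue; 400x640 float32, m along the optical axis (not along the pixel's ray), 0 where there is no reading.
- arm.calibration(name): a dict with "mtx" (3x3 intrinsics, pixels), "R" (3x3) and "t" (3): a world point X has camera coordinates R X + t. Camera axes: x right, y down, z forward; pixel columns grow to the right and rows downward; lengths in m; the calibration is good to about 2 mm. A picture is of the moment at which its call begins: read the wrist's pose just before it. calibration takes no time and is no camera call; for the wrist camera it gives the pose at the moment of the call.
- arm.sign_off(): hands the job in, once; it reports no verdict.
The state is a dict: "clock": time; "joints": joint angles; "dq": joint speeds; "joint_efforts": joint torques, N m; "position": TCP position; "ee_rot": TCP orientation; "force": force on the tool from outside, world axes, zero at the start; "ft_torque": the same for the moment, N m; "width": opening from 0.0 (shut) to 1.0 (fully open).
Only numpy, scipy, OpenCV 4.12 (cv2) and the standard library are available. Lean on these libraries where they do the work, as an engineer would, in place of code of your own. Each camera call takes 0.05 s, during which the arm holds its last target.

## Task

Nest the three empty brush pots, lowering them in rather than dropping them: first the white one into the green one, then the red one into the white one, the nest standing upright on the bench. Then raise the lid of the wooden fittings box, which falls shut when let go, and hold it open at 60 degrees so that I can put the nest away: finish while still holding it there, with nothing else propping it. Leave the other things on the bench where they are.

Things in the scene. Friction and masses are not known exactly. Their poses are not given: they have to be found in the camera images.
- green_pot_mid (a point): centre (half-way up) of the largest pot: green, round, straight-walled, open at the top, outside diameter 90 mm, 55 mm tall, walls and floor 4 mm thick, 0.22 kg, z axis up along the pot. It stands on the bench and can stay where it is.
- white_pot_mid (a point): centre (half-way up) of the middle pot: white, as the green one but outside diameter 66 mm, 75 mm tall, walls and floor 4 mm, 0.15 kg. Fully nested, its centre is 14 mm above the green pot's and its upper 24 mm stick out above the green rim.
- red_pot_mid (a point): centre (half-way up) of the smallest pot: red, outside diameter 46 mm, 95 mm tall, walls and floor 4 mm, 0.10 kg. Fully nested in the white pot, its centre is 14 mm above the white pot's and 24 mm stick out of it.
- lid (a joint): opening angle of the box's lid, rad: 0 shut (flat), 1.047 at 60 degrees, at most 1.9. The hinge turns freely and has no stay: below about 1.5 rad the lid falls shut by its weight (0.3 to 0.5 kg).
- lid_bar (a point): middle of the lid's pull: a round dark steel bar 12 mm thick and 100 mm long, parallel to the hinge, held by a strut at each end 45 mm ahead of the lid's front edge on the robot's side, 105 mm above the bench when shut, so that a finger can pass between bar and lid and below the bar. It rides with the lid, 235 mm from the hinge line; point axes at lid shut: x from bar to hinge, y along the bar, z up. A grip on it may stay pointing down, as the bar can turn between the fingers.
- lid_hinge (a point): middle of the hinge line of the lid, on the far upper edge of the wooden box, 100 mm above the bench. The hinge line is level; the box is 190 mm deep (bar to hinge direction), 220 mm wide, 100 mm tall, fixed to the bench, turned a little; the lid is a 190 x 220 x 10 mm board.
- glue_jar: amber glass glue jar with white cap, 50 mm across, 70 mm tall; a bystander, origin given at its underside
- spool: blue thread on a spool with wooden ends, standing, 40 mm across, 44 mm tall; a bystander, origin given at its underside
- tape_roll: orange roll of tape lying flat, 70 mm across, 25 mm tall; a bystander, origin given at its underside
- brush: flat brush lying on the bench; a bystander, origin given at its underside
- hammer: hammer lying on the bench; a bystander, origin given at its underside
Not all that is in view belongs to the job. Leave any pink look-alike of the part that bears white_pot_mid alone. Of the things that look like the part that bears red_pot_mid, the larger one is meant.

How it is judged:
By the outcome, as a careful person would: the job done as asked, in the order asked, and still so for the second after the job is handed in, while the arm keeps its last pose, push and grip.
It also fails if it takes over 61 s, if anything falls off the work surface, if the arm or the gripper's body presses on something with over 40 N, if the wrist force passes 120 N, or if a joint passes its speed limit or range.

## Working session

There is one attempt and no reset: what is moved stays moved. The work goes in short steps, Python scripts to look and compute and a tool call to move; the robot and the scene stay as the last step left them, time stands still between calls to the robot, and variables do not carry over. Pictures are saved under pics/ and viewed, and the job is handed in when it is done.

Besides the shell and the picture viewer there is one more tool, called after "Request:" as name(argument=value, ...) on one line, values as JSON. step_arm: Moves the arm, as the interface text tells. Its arguments: {"type":"object","properties":{"plan":{"type":"array"},"force":{"type":"number"}},"required":["plan"]}

```bash
mkdir -p pics; ls; python3 - <<'E'
from cell import arm
import cv2,numpy as np
print(arm.observe()); print(arm.finger_overhang)
for n in("top","side","wrist"):
    c=arm.calibration(n)
    p,d=arm.get_image(n)
    cv2.imwrite(f"pics/{n}0.png",p[:,:,::-1]); np.savez(f"pics/{n}0.npz",p=p,d=d,**c)
    print(n,c)
E
```

```text
pics
{'clock': 0.0, 'joints': array([-1.29058305,  0.435218  ,  0.02496516,  1.57409029, -0.01156982,
        1.13402105, -0.07512161]), 'dq': array([-0.00151118, -0.00169561,  0.00117974,  0.00021464,  0.00104449,
        0.00161269,  0.00081353]), 'joint_efforts': array([-4.89170475e-05, -6.67852163e+01,  9.84220840e-01, -3.14459896e+01,
       -6.07630145e-02,  4.27778217e-02,  1.56501196e-04]), 'position': array([0.23333252, 0.57929146, 0.2479506 ]), 'ee_rot': array([-5.97740794e-01, -3.08406358e+00,  2.49195972e-03]), 'force': array([ 0.07532823,  0.20814199, -0.49021386]), 'ft_torque': array([-0.03015809, -0.01300489,  0.0228781 ]), 'width': 0.9962314977356369}
0.022
top {'mtx': array([[425.78493154,   0.        , 323.08281031],
       [  0.        , 425.78493154, 201.02626594],
       [  0.        ,   0.        ,   1.        ]]), 'R': array([[ 0.02197393, -0.99938841,  0.02720224],
       [-0.99692654, -0.02395009, -0.07459131],
       [ 0.07519718, -0.02547958, -0.9968431 ]]), 't': array([-0.12959689,  0.59514971,  1.14012275])}
side {'mtx': array([[386.77671674,   0.        , 324.4508013 ],
       [  0.        , 386.77671674, 200.09416558],
       [  0.        ,   0.        ,   1.        ]]), 'R': array([[ 0.99391586, -0.10767022,  0.02320326],
       [-0.03372602, -0.49805927, -0.86648689],
       [ 0.10485143,  0.8604325 , -0.49866029]]), 't': array([-0.57737862,  0.05078651,  1.03033367])}
wrist {'mtx': array([[311.19702854,   0.        , 320.41409716],
       [  0.        , 311.19702854, 203.50230785],
       [  0.        ,   0.        ,   1.        ]]), 'R': array([[ 0.37369735,  0.92754885, -0.00185088],
       [ 0.88605458, -0.35638825,  0.29647041],
       [ 0.27433115, -0.11243019, -0.95504025]]), 't': array([-0.62399491, -0.03616732,  0.39132817])}
```

View pics/top0.png

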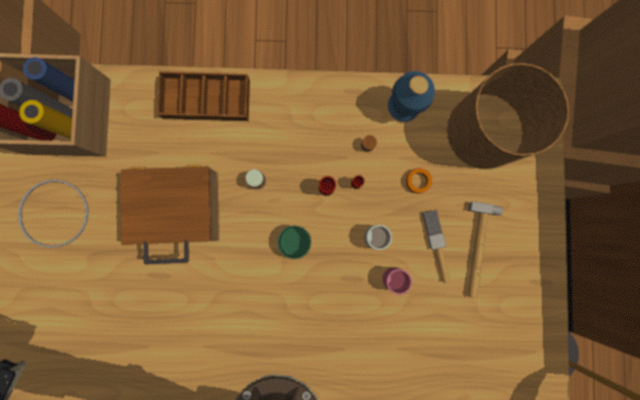

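View pics/side0.png

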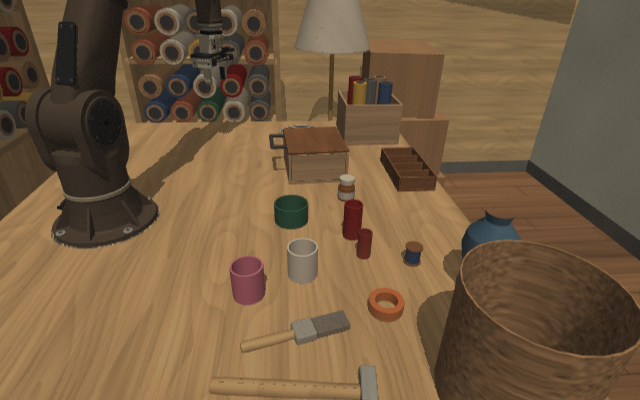

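View pics/wrist0.png

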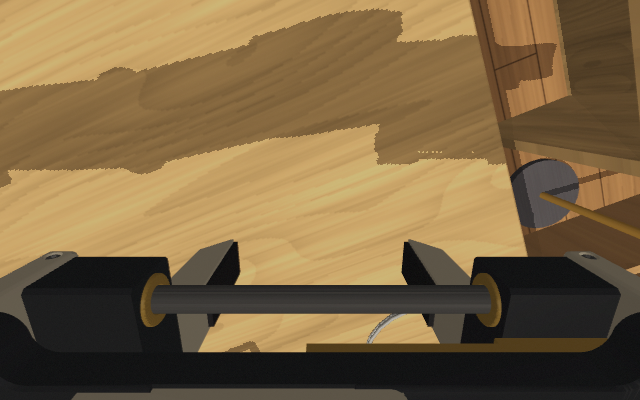

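Top picture: green pot (294,242), white pot (378,237) with a pink look-alike (397,280), a large red pot (327,186) with a smaller red look-alike (357,182), box lid (165,205) and bar (166,262). My choices are white at (378,237) and red at (327,186).

```bash
cat > h.py <<'E'
import numpy as np,cv2
from scipy.optimize import least_squares
def load(f):
    z=np.load(f); return z['p'],z['d'],z['mtx'],z['R'],z['t']
def cloud(d,K,R,t):
    v,u=np.mgrid[:d.shape[0],:d.shape[1]]
    c=np.stack([(u-K[0,2])/K[0,0]*d,(v-K[1,2])/K[1,1]*d,d],-1)
    return (c-t)@R
def fitc(P,r):
    # fit circle of known radius
    f=lambda x:np.hypot(P[:,0]-x[0],P[:,1]-x[1])-r
    s=least_squares(f,P[:,:2].mean(0),loss='soft_l1',f_scale=.002)
    return s.x,np.sqrt(np.mean(s.fun**2))
E
python3 - <<'E'
from h import *
for cam in('top','side'):
    p,d,K,R,t=load(f'pics/{cam}0.npz'); W=cloud(d,K,R,t)
    W0=W
    print(cam)
    approx=dict(green=(.045,.055,(294,242)),white=(.033,.075,(378,237)),red=(.023,.095,(327,186)),pink=(.033,.075,(397,280)),sred=(.0165,.07,(357,182)),jar=(.025,.07,(255,178)))
    if cam=='top': C={}
    for n,(r,h,(u,v)) in approx.items():
        if cam=='top':
            q=W[v-25:v+25,u-25:u+25].reshape(-1,3)
        else:
            a=C[n]; q=W.reshape(-1,3); q=q[np.hypot(q[:,0]-a[0],q[:,1]-a[1])<r+.02]
        zt=np.percentile(q[:,2][(q[:,2]<.15)],99) if cam=='side' else None
        top=q[(abs(q[:,2]-h)<.006)]
        if len(top)<5: print(n,'few',len(top),q[:,2].max());C.setdefault(n,q.mean(0)); continue
        c,e=fitc(top,r-.002 if cam=='top' else r-.001); print(n,len(top),c.round(4),'rms',e.round(4),'zmax',q[:,2].max().round(4), 'ext',np.ptp(top,axis=0).round(3))
        if cam=='top':C[n]=c
p,d,K,R,t=load('pics/top0.npz');W=cloud(d,K,R,t)
print('table z',W[300,300],W[330,450])
cr=cv2.resize(p[150:300,230:430],None,fx=4,fy=4,interpolation=cv2.INTER_CUBIC); cv2.imwrite('pics/crop1.png',cr[:,:,::-1])
cr=cv2.resize(p[150:280,100:230],None,fx=4,fy=4,interpolation=cv2.INTER_CUBIC); cv2.imwrite('pics/crop2.png',cr[:,:,::-1])
E
```

```text
top
green 164 [ 0.4849 -0.0421] rms 0.0013 zmax 1.1844 ext [0.087 0.087 0.011]
white 129 [ 0.5026 -0.2629] rms 0.0013 zmax 1.1844 ext [0.065 0.066 0.011]
red 93 [ 0.6353 -0.1247] rms 0.0013 zmax 1.1844 ext [0.044 0.044 0.012]
pink 138 [ 0.3892 -0.316 ] rms 0.0013 zmax 1.1844 ext [0.064 0.063 0.012]
sred 44 [ 0.65   -0.2073] rms 0.0166 zmax 1.1844 ext [0.047 0.085 0.01 ]
jar 230 [0.6545 0.0584] rms 0.0095 zmax 1.1844 ext [0.043 0.043 0.01 ]
side
green 180 [ 0.4857 -0.0406] rms 0.0021 zmax 0.0577 ext [0.087 0.092 0.009]
white 207 [ 0.503  -0.2624] rms 0.0019 zmax 0.0769 ext [0.064 0.068 0.008]
red 99 [ 0.6365 -0.1241] rms 0.0019 zmax 0.0962 ext [0.044 0.044 0.007]
pink 256 [ 0.3894 -0.3152] rms 0.0019 zmax 0.0766 ext [0.064 0.066 0.008]
sred 48 [ 0.6506 -0.2069] rms 0.0014 zmax 0.0684 ext [0.031 0.031 0.004]
jar 100 [0.6538 0.0734] rms 0.0091 zmax 0.0716 ext [0.043 0.04  0.007]
table z [ 0.32692883 -0.05930122  0.00280961] [ 0.25223125 -0.4738526  -0.00126468]
```

View pics/crop1.png

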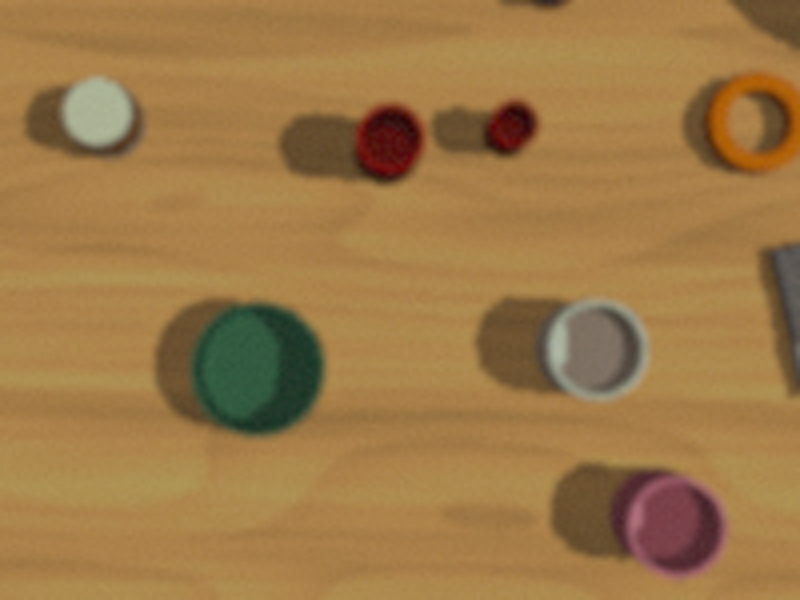

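View pics/crop2.png

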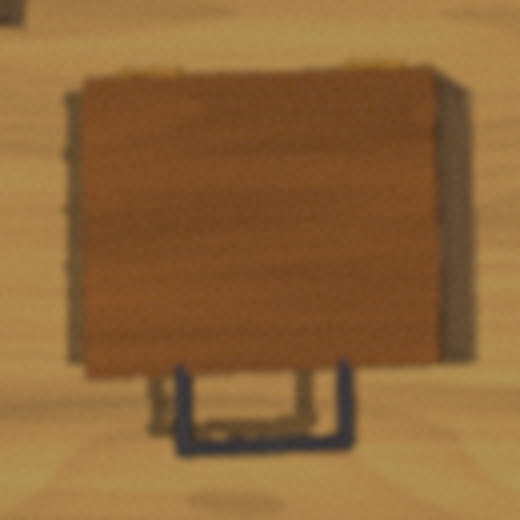

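Crops confirm the choice: large red at left of the red pair, white (not pink) at top right, and rim fits match the given diameters. Now the box, the bar and the hinge.

```bash
python3 - <<'E'
from h import *
for cam in('top','side'):
    p,d,K,R,t=load(f'pics/{cam}0.npz');W=cloud(d,K,R,t)
    q=W.reshape(-1,3)
    m=(q[:,0]>.38)&(q[:,0]<.75)&(q[:,1]>.1)&(q[:,1]<.42)&(q[:,2]>.085)&(q[:,2]<.13)
    q=q[m]
    rgb=p.reshape(-1,3)[m].astype(int)
    dark=(rgb.sum(1)<230)&(rgb[:,0]-rgb[:,2]<25)
    lid=q[~dark]; bar=q[dark]
    rect=cv2.minAreaRect((lid[:,:2]*1000).astype(np.float32)); print(cam,'lid',len(lid),rect,np.median(lid[:,2]))
    print(cv2.boxPoints(rect).round(1).tolist())
    # bar
    print('darkpts',len(bar),np.median(bar,0).round(4)); 
    for b in bar[bar[:,0]<bar[:,0].min()+.02][::12]: print(b.round(4))
E
```

```text
top lid 7030 ((548.5773315429688, 280.43572998046875), (246.3380126953125, 221.71463012695312), 3.3511457443237305) 0.11073649059217408
[[419.1000061035156, 383.8999938964844], [432.1000061035156, 162.60000610351562], [678.0, 177.0], [665.0999755859375, 398.29998779296875]]
darkpts 235 [0.438  0.2767 0.1109]
[0.4468 0.3262 0.1131]
[0.4419 0.3242 0.1114]
[0.4414 0.2237 0.1104]
[0.4384 0.2461 0.1094]
[0.4348 0.3135 0.1127]
[0.4353 0.278  0.1092]
[0.4361 0.2476 0.1121]
[0.4319 0.3245 0.1092]
[0.4326 0.2944 0.1111]
[0.4329 0.2663 0.1071]
[0.4339 0.2349 0.113 ]
[0.4297 0.3097 0.1091]
[0.4305 0.2795 0.1112]
side lid 1866 ((549.7221069335938, 279.9557800292969), (245.1156463623047, 223.76422119140625), 3.044171094894409) 0.10867496075561955
[[421.3999938964844, 385.20001220703125], [433.29998779296875, 161.6999969482422], [678.0, 174.6999969482422], [666.2000122070312, 398.20001220703125]]
darkpts 113 [0.4463 0.2529 0.1083]
[0.4262 0.3184 0.1103]
[0.4426 0.3205 0.1057]
[0.4301 0.2743 0.1096]
[0.4304 0.2445 0.1076]
[0.4337 0.2223 0.1063]
```

```bash
cat > go.py <<'E'
import sys
from cell import arm
import numpy as np
from scipy.spatial.transform import Rotation as Ro
# usage: go.py x y z [yaw_deg]  -> remaining move in tool axes
def rem(x,y,z,yaw=3.2):
    s=arm.observe(); R=Ro.from_rotvec(s['ee_rot']).as_matrix()
    yw=np.deg2rad(yaw); yv=np.array([np.cos(yw),np.sin(yw),0]); zv=np.array([0,0,-1.]); T=np.stack([np.cross(yv,zv),yv,zv],1)
    w=Ro.from_matrix(R.T@T).as_rotvec(degrees=True)/6
    dv=np.array([x,y,z])-s['position']
    print('t',round(s['clock'],2),'pos',s['position'].round(4),'F',s['force'].round(1),'width',round(s['width'],3),'j',s['joints'].round(2))
    print('shift now-axes cm',(R.T@dv*100).round(2),'target-axes cm',(T.T@dv*100).round(2),'turn units',w.round(2))
if __name__=='__main__': rem(*map(float,sys.argv[1:]))
E
python3 go.py .503 -.2626 .15
```

```text
t 0.15 pos [0.2333 0.5794 0.2481] F [ 0.4  0.1 -0.6] width 1.001 j [-1.29  0.44  0.02  1.57 -0.01  1.13 -0.08]
shift now-axes cm [-56.47 -68.02   9.9 ] target-axes cm [-85.58  22.22   9.81] turn units [-1.000e-02  1.000e-02  1.081e+01]
```

Request:
step_arm(plan=[{"wz": 1,"tx": -3,"hand": 1},{"wz": 1,"tx": -3,"hand": 1},{"wz": 1,"tx": -3,"hand": 1},{"wz": 1,"tx": -3,"hand": 1},{"wz": 1,"tx": -3,"hand": 1},{"wz": 1,"tx": -3,"hand": 1},{"wz": 1,"tx": -3,"hand": 1},{"wz": 1,"tx": -3,"hand": 1},{"wz": 1,"tx": -3,"hand": 1},{"wz": 1,"tx": -3,"hand": 1}])

```text
invalid input at $.plan[0]: expected keys wx, wy, wz, tx, ty, tz, hand
```

```bash
python3 go.py .503 -.2626 .15
```

```text
t 0.15 pos [0.2333 0.5794 0.2481] F [ 0.4  0.1 -0.6] width 1.001 j [-1.29  0.44  0.02  1.57 -0.01  1.13 -0.08]
shift now-axes cm [-56.47 -68.02   9.9 ] target-axes cm [-85.58  22.22   9.81] turn units [-1.000e-02  1.000e-02  1.081e+01]
```

Request:
step_arm(plan=[{"wx": 0,"wy": 0,"wz": 1,"tx": -3,"ty": 0,"tz": 0,"hand": 1},{"wx": 0,"wy": 0,"wz": 1,"tx": -3,"ty": 0,"tz": 0,"hand": 1},{"wx": 0,"wy": 0,"wz": 1,"tx": -3,"ty": 0,"tz": 0,"hand": 1},{"wx": 0,"wy": 0,"wz": 1,"tx": -3,"ty": 0,"tz": 0,"hand": 1},{"wx": 0,"wy": 0,"wz": 1,"tx": -3,"ty": 0,"tz": 0,"hand": 1},{"wx": 0,"wy": 0,"wz": 1,"tx": -3,"ty": 0,"tz": 0,"hand": 1},{"wx": 0,"wy": 0,"wz": 1,"tx": -3,"ty": 0,"tz": 0,"hand": 1},{"wx": 0,"wy": 0,"wz": 1,"tx": -3,"ty": 0,"tz": 0,"hand": 1},{"wx": 0,"wy": 0,"wz": 1,"tx": -3,"ty": 0,"tz": 0,"hand": 1},{"wx": 0,"wy": 0,"wz": 0.8,"tx": -3,"ty": 0,"tz": 0,"hand": 1}], force=20)

```text
clock: 0.98
position: [0.4226, 0.3621, 0.2484]
ee_rot: [2.042, 2.387, -0.0]
force: [0.2, 0.5, 0.3]
width: 1.002
```

```bash
python3 go.py .503 -.2626 .15
```

```text
t 0.98 pos [0.4226 0.3621 0.2484] F [0.2 0.5 0.3] width 1.002 j [-1.05  0.33  0.33  1.76 -0.12  1.07 -0.53]
shift now-axes cm [-62.96  -1.73   9.86] target-axes cm [-62.82   4.54   9.84] turn units [0.   0.   0.95]
```

Request:
step_arm(plan=[{"wx": 0,"wy": 0,"wz": 1,"tx": -4,"ty": 0,"tz": 0,"hand": 1},{"wx": 0,"wy": 0,"wz": 0,"tx": -4,"ty": 0,"tz": 0,"hand": 1},{"wx": 0,"wy": 0,"wz": 0,"tx": -4,"ty": 0,"tz": 0,"hand": 1},{"wx": 0,"wy": 0,"wz": 0,"tx": -4,"ty": 0.5,"tz": 0,"hand": 1},{"wx": 0,"wy": 0,"wz": 0,"tx": -4,"ty": 0.5,"tz": 0,"hand": 1},{"wx": 0,"wy": 0,"wz": 0,"tx": -4,"ty": 0.5,"tz": 0,"hand": 1},{"wx": 0,"wy": 0,"wz": 0,"tx": -4,"ty": 0.5,"tz": 0,"hand": 1},{"wx": 0,"wy": 0,"wz": 0,"tx": -4,"ty": 0.5,"tz": 0,"hand": 1},{"wx": 0,"wy": 0,"wz": 0,"tx": -4,"ty": 0.5,"tz": 0,"hand": 1},{"wx": 0,"wy": 0,"wz": 0,"tx": -4,"ty": 0.5,"tz": 0,"hand": 1}])

```text
clock: 1.82
position: [0.4834, -0.0351, 0.2488]
ee_rot: [-2.157, -2.284, -0.001]
force: [0.4, 0.3, -0.2]
width: 1.002
```

```bash
python3 go.py .503 -.2626 .15
```

```text
t 1.82 pos [ 0.4834 -0.0351  0.2488] F [ 0.4  0.3 -0.2] width 1.002 j [-0.5   0.21  0.56  1.94 -0.13  1.03  0.18]
shift now-axes cm [-22.83   0.65   9.88] target-axes cm [-22.83   0.68   9.88] turn units [ 0.   -0.    0.01]
```

Request:
step_arm(plan=[{"wx": 0,"wy": 0,"wz": 0,"tx": -4,"ty": 0,"tz": 1,"hand": 1},{"wx": 0,"wy": 0,"wz": 0,"tx": -4,"ty": 0,"tz": 1,"hand": 1},{"wx": 0,"wy": 0,"wz": 0,"tx": -4,"ty": 0.2,"tz": 1,"hand": 1},{"wx": 0,"wy": 0,"wz": 0,"tx": -4,"ty": 0.2,"tz": 1,"hand": 1},{"wx": 0,"wy": 0,"wz": 0,"tx": -3,"ty": 0.1,"tz": 1,"hand": 1},{"wx": 0,"wy": 0,"wz": 0,"tx": -2,"ty": 0.1,"tz": 1,"hand": 1},{"wx": 0,"wy": 0,"wz": 0,"tx": -1.5,"ty": 0,"tz": 1,"hand": 1},{"wx": 0,"wy": 0,"wz": 0,"tx": 0,"ty": 0,"tz": 1,"hand": 1},{"wx": 0,"wy": 0,"wz": 0,"tx": 0,"ty": 0,"tz": 1,"hand": 1},{"wx": 0,"wy": 0,"wz": 0,"tx": 0,"ty": 0,"tz": 0.5,"hand": 1}])

```text
clock: 2.65
position: [0.5019, -0.256, 0.1521]
ee_rot: [-2.155, -2.283, 0.0]
force: [-0.3, 1.0, 0.7]
width: 1.004
```

```bash
python3 go.py .503 -.2626 .079; python3 - <<'E'
from cell import arm
import cv2,numpy as np
c=arm.calibration('wrist'); p,d=arm.get_image('wrist'); cv2.imwrite('pics/w1.png',p[:,:,::-1]); np.savez('pics/w1.npz',p=p,d=d,**c)
from h import *
W=cloud(d,c['mtx'],c['R'],c['t']).reshape(-1,3)
q=W[(abs(W[:,2]-.075)<.004)&(np.hypot(W[:,0]-.503,W[:,1]+.2626)<.045)]
print(len(q),fitc(q,.031),q[:,2].max())
E
```

```text
t 2.65 pos [ 0.5019 -0.256   0.1521] F [-0.3  1.   0.7] width 1.004 j [-0.03  0.48  0.57  1.87 -0.32  0.89  0.76]
shift now-axes cm [-0.68  0.08  7.31] target-axes cm [-0.66  0.07  7.31] turn units [-0.02 -0.02  0.02]
1490 (array([ 0.50229258, -0.25964599]), np.float64(0.00126397567686839)) 0.07630731808868221
```

View pics/w1.png

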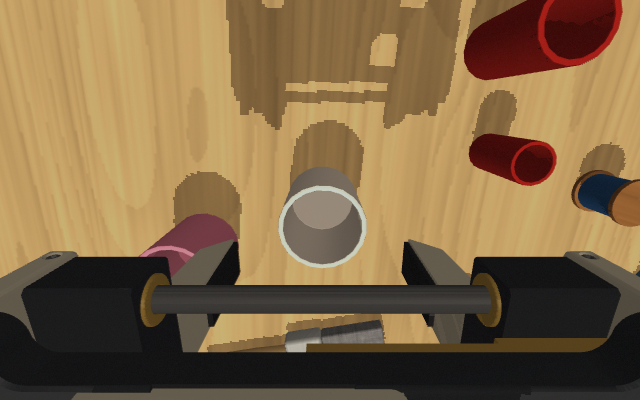

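The white pot sits centred between the open jaws, rim at (322,228). Pink stays clear at left. Lowering onto it.

Request:
step_arm(plan=[{"wx": 0,"wy": 0,"wz": 0,"tx": -0.3,"ty": 0.05,"tz": 0,"hand": 1},{"wx": 0,"wy": 0,"wz": 0,"tx": 0,"ty": 0,"tz": 1,"hand": 1},{"wx": 0,"wy": 0,"wz": 0,"tx": 0,"ty": 0,"tz": 1,"hand": 1},{"wx": 0,"wy": 0,"wz": 0,"tx": 0,"ty": 0,"tz": 1,"hand": 1},{"wx": 0,"wy": 0,"wz": 0,"tx": 0,"ty": 0,"tz": 1,"hand": 1},{"wx": 0,"wy": 0,"wz": 0,"tx": 0,"ty": 0,"tz": 1,"hand": 1},{"wx": 0,"wy": 0,"wz": 0,"tx": 0,"ty": 0,"tz": 1,"hand": 1},{"wx": 0,"wy": 0,"wz": 0,"tx": 0,"ty": 0,"tz": 0.8,"hand": 1},{"wx": 0,"wy": 0,"wz": 0,"tx": 0,"ty": 0,"tz": 0.5,"hand": 1},{"wx": 0,"wy": 0,"wz": 0,"tx": 0,"ty": 0,"tz": 0,"hand": 1}])

```text
clock: 3.53
position: [0.5025, -0.2602, 0.0794]
ee_rot: [-2.156, -2.282, 0.001]
force: [-0.1, 0.4, -1.0]
width: 0.996
```

```bash
python3 go.py .5025 -.2615 .079
```

```text
t 3.53 pos [ 0.5025 -0.2602  0.0794] F [-0.1  0.4 -1. ] width 0.996 j [ 0.03  0.58  0.5   1.92 -0.4   0.74  0.82]
shift now-axes cm [-0.13 -0.    0.04] target-axes cm [-0.13 -0.    0.04] turn units [-0.02 -0.01  0.01]
```

Request:
step_arm(plan=[{"wx": 0,"wy": 0,"wz": 0,"tx": -0.1,"ty": 0,"tz": 0,"hand": 1},{"wx": 0,"wy": 0,"wz": 0,"tx": 0,"ty": 0,"tz": 0,"hand": 0.8},{"wx": 0,"wy": 0,"wz": 0,"tx": 0,"ty": 0,"tz": 0,"hand": 0.75},{"wx": 0,"wy": 0,"wz": 0,"tx": 0,"ty": 0,"tz": 0,"hand": 0.7},{"wx": 0,"wy": 0,"wz": 0,"tx": 0,"ty": 0,"tz": 0,"hand": 0.6},{"wx": 0,"wy": 0,"wz": 0,"tx": 0,"ty": 0,"tz": 0,"hand": 0.5},{"wx": 0,"wy": 0,"wz": 0,"tx": 0,"ty": 0,"tz": 0,"hand": 0.5},{"wx": 0,"wy": 0,"wz": 0,"tx": 0,"ty": 0,"tz": 0,"hand": 0.5},{"wx": 0,"wy": 0,"wz": 0,"tx": 0,"ty": 0,"tz": 0,"hand": 0.5},{"wx": 0,"wy": 0,"wz": 0,"tx": 0,"ty": 0,"tz": 0,"hand": 0.5}], force=15)

```text
clock: 4.37
position: [0.5033, -0.2615, 0.081]
ee_rot: [2.157, 2.284, 0.0]
force: [-0.4, 1.2, 4.9]
width: 0.717
```

```bash
python3 go.py .5025 -.2615 .079
```

```text
t 4.37 pos [ 0.5033 -0.2615  0.081 ] F [-0.4  1.2  4.9] width 0.717 j [ 0.03  0.58  0.51  1.92 -0.4   0.74  0.82]
shift now-axes cm [ 0.01 -0.08  0.2 ] target-axes cm [ 0.01 -0.08  0.2 ] turn units [0.   0.   0.01]
```

Request:
step_arm(plan=[{"wx": 0,"wy": 0,"wz": 0,"tx": 0,"ty": 0,"tz": -0.5,"hand": 0.5},{"wx": 0,"wy": 0,"wz": 0,"tx": 0,"ty": 0,"tz": -1,"hand": 0.5},{"wx": 0,"wy": 0,"wz": 0,"tx": 0,"ty": 0,"tz": -2,"hand": 0.5},{"wx": 0,"wy": 0,"wz": 0,"tx": 0,"ty": 0,"tz": -2,"hand": 0.5},{"wx": 0,"wy": 0,"wz": 0,"tx": 0,"ty": 0,"tz": -2,"hand": 0.5},{"wx": 0,"wy": 0,"wz": 0,"tx": 1,"ty": 0,"tz": -1.5,"hand": 0.5},{"wx": 0,"wy": 0,"wz": 0,"tx": 2,"ty": 0,"tz": 0,"hand": 0.5},{"wx": 0,"wy": 0,"wz": 0,"tx": 3,"ty": 0,"tz": 0,"hand": 0.5},{"wx": 0,"wy": 0,"wz": 0,"tx": 3,"ty": 0,"tz": 0,"hand": 0.5},{"wx": 0,"wy": 0,"wz": 0,"tx": 3,"ty": 0,"tz": 0,"hand": 0.5}], force=15)

```text
clock: 5.2
position: [0.4959, -0.1408, 0.1714]
ee_rot: [2.158, 2.283, 0.0]
force: [1.0, 0.6, -1.0]
width: 0.72
```

```bash
python3 go.py .4855 -.0415 .17
```

```text
t 5.2 pos [ 0.4959 -0.1408  0.1714] F [ 1.   0.6 -1. ] width 0.72 j [-0.27  0.37  0.59  1.97 -0.27  0.87  0.51]
shift now-axes cm [ 9.97 -0.48  0.14] target-axes cm [ 9.97 -0.48  0.14] turn units [ 0. -0.  0.]
```

Request:
step_arm(plan=[{"wx": 0,"wy": 0,"wz": 0,"tx": 2.5,"ty": -0.1,"tz": 0,"hand": 0.5},{"wx": 0,"wy": 0,"wz": 0,"tx": 2,"ty": -0.1,"tz": 0,"hand": 0.5},{"wx": 0,"wy": 0,"wz": 0,"tx": 2,"ty": -0.1,"tz": 0,"hand": 0.5},{"wx": 0,"wy": 0,"wz": 0,"tx": 1.5,"ty": -0.1,"tz": 0,"hand": 0.5},{"wx": 0,"wy": 0,"wz": 0,"tx": 1,"ty": -0.1,"tz": 0,"hand": 0.5},{"wx": 0,"wy": 0,"wz": 0,"tx": 0.5,"ty": 0,"tz": 0,"hand": 0.5},{"wx": 0,"wy": 0,"wz": 0,"tx": 0.3,"ty": 0,"tz": 0,"hand": 0.5},{"wx": 0,"wy": 0,"wz": 0,"tx": 0,"ty": 0,"tz": 0,"hand": 0.5},{"wx": 0,"wy": 0,"wz": 0,"tx": 0,"ty": 0,"tz": 0,"hand": 0.5},{"wx": 0,"wy": 0,"wz": 0,"tx": 0,"ty": 0,"tz": 0,"hand": 0.5}])

```text
clock: 6.03
position: [0.4858, -0.0452, 0.1708]
ee_rot: [2.159, 2.282, -0.0]
force: [-1.4, -0.1, -1.8]
width: 0.719
```

```bash
python3 go.py .4855 -.0415 .085; cat > look.py <<'E'
import sys
from cell import arm
from h import *
def look(cam,name):
    c=arm.calibration(cam); p,d=arm.get_image(cam); cv2.imwrite(f'pics/{name}.png',p[:,:,::-1]); np.savez(f'pics/{name}.npz',p=p,d=d,**c)
    return p,d,cloud(d,c['mtx'],c['R'],c['t'])
if __name__=='__main__': look(sys.argv[1],sys.argv[2])
E
python3 - <<'E'
from look import *
p,d,W=look('side','s2'); q=W.reshape(-1,3)
m=np.hypot(q[:,0]-.4855,q[:,1]+.0415)<.06
g=q[m&(q[:,2]>.02)&(q[:,2]<.058)]; print('green',len(g),fitc(g,.0445))
rgb=p.reshape(-1,3).astype(int)
w=q[m&(q[:,2]>.08)&(q[:,2]<.14)&(rgb.min(1)>110)]; print('white',len(w),fitc(w,.033),w[:,2].min())
for z0 in(.09,.1,.11,.12,.13):
    a=w[abs(w[:,2]-z0)<.006]; print(z0,len(a),fitc(a,.033) if len(a)>5 else '')
cr=cv2.resize(p[100:260,220:380],None,fx=4,fy=4); cr=cr[:600]; cv2.imwrite('pics/s2c.png',cr[:,:,::-1])
E
```

```text
t 6.03 pos [ 0.4858 -0.0452  0.1708] F [-1.4 -0.1 -1.8] width 0.719 j [-0.47  0.33  0.58  2.03 -0.24  0.85  0.3 ]
shift now-axes cm [ 0.37 -0.01  8.58] target-axes cm [ 0.37 -0.01  8.58] turn units [ 0.  0. -0.]
green 701 (array([ 0.48580952, -0.04079895]), np.float64(0.002219507087549677))
white 9 (array([0.49203934, 0.01496835]), np.float64(0.001466713338560521)) 0.1369030464431685
0.09 0 
0.1 0 
0.11 0 
0.12 0 
0.13 0
```

View pics/s2c.png

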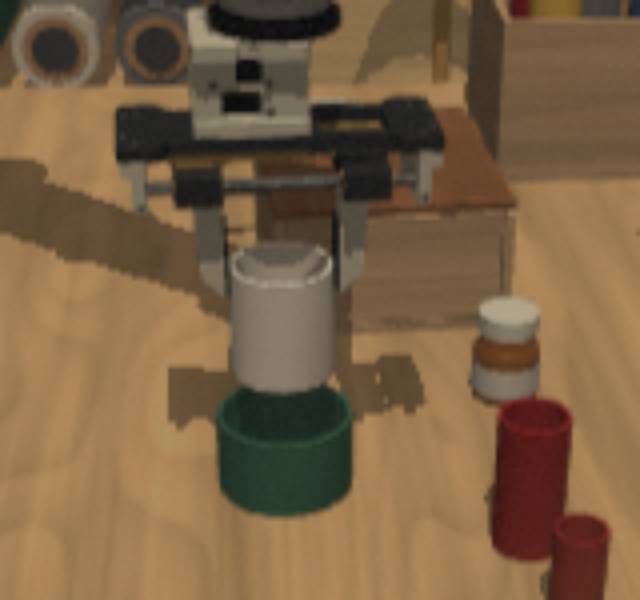

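White pot hangs upright above the green one (rim about (285,410) in the crop). Shifting 3.5 mm and lowering.

Request:
step_arm(plan=[{"wx": 0,"wy": 0,"wz": 0,"tx": 0.35,"ty": 0,"tz": 0,"hand": 0.5},{"wx": 0,"wy": 0,"wz": 0,"tx": 0,"ty": 0,"tz": 0.5,"hand": 0.5},{"wx": 0,"wy": 0,"wz": 0,"tx": 0,"ty": 0,"tz": 0.8,"hand": 0.5},{"wx": 0,"wy": 0,"wz": 0,"tx": 0,"ty": 0,"tz": 0.8,"hand": 0.5},{"wx": 0,"wy": 0,"wz": 0,"tx": 0,"ty": 0,"tz": 0.8,"hand": 0.5},{"wx": 0,"wy": 0,"wz": 0,"tx": 0,"ty": 0,"tz": 0.8,"hand": 0.5},{"wx": 0,"wy": 0,"wz": 0,"tx": 0,"ty": 0,"tz": 0.8,"hand": 0.5},{"wx": 0,"wy": 0,"wz": 0,"tx": 0,"ty": 0,"tz": 0.8,"hand": 0.5},{"wx": 0,"wy": 0,"wz": 0,"tx": 0,"ty": 0,"tz": 0.8,"hand": 0.5},{"wx": 0,"wy": 0,"wz": 0,"tx": 0,"ty": 0,"tz": 0.8,"hand": 0.5}])

```text
clock: 6.92
position: [0.4855, -0.0407, 0.1008]
ee_rot: [-2.157, -2.284, 0.0]
force: [-0.4, 0.3, -1.1]
width: 0.72
```

```bash
python3 go.py .4855 -.0412 .085
```

```text
t 6.92 pos [ 0.4855 -0.0407  0.1008] F [-0.4  0.3 -1.1] width 0.72 j [-0.41  0.44  0.51  2.1  -0.33  0.68  0.38]
shift now-axes cm [-0.05 -0.    1.58] target-axes cm [-0.05 -0.    1.58] turn units [-0.    0.    0.01]
```

Request:
step_arm(plan=[{"wx": 0,"wy": 0,"wz": 0,"tx": 0,"ty": 0,"tz": 0.4,"hand": 0.5},{"wx": 0,"wy": 0,"wz": 0,"tx": 0,"ty": 0,"tz": 0.3,"hand": 0.5},{"wx": 0,"wy": 0,"wz": 0,"tx": 0,"ty": 0,"tz": 0.2,"hand": 0.5},{"wx": 0,"wy": 0,"wz": 0,"tx": 0,"ty": 0,"tz": 0.2,"hand": 0.5},{"wx": 0,"wy": 0,"wz": 0,"tx": 0,"ty": 0,"tz": 0.1,"hand": 0.5},{"wx": 0,"wy": 0,"wz": 0,"tx": 0,"ty": 0,"tz": 0.1,"hand": 0.5},{"wx": 0,"wy": 0,"wz": 0,"tx": 0,"ty": 0,"tz": 0.1,"hand": 0.5},{"wx": 0,"wy": 0,"wz": 0,"tx": 0,"ty": 0,"tz": 0.1,"hand": 0.5},{"wx": 0,"wy": 0,"wz": 0,"tx": 0,"ty": 0,"tz": 0,"hand": 0.5},{"wx": 0,"wy": 0,"wz": 0,"tx": 0,"ty": 0,"tz": 0,"hand": 0.5}])

```text
clock: 7.75
position: [0.4856, -0.0406, 0.0868]
ee_rot: [2.157, 2.284, 0.0]
force: [0.3, 0.4, -1.5]
width: 0.719
```

```bash
python3 go.py .4855 -.0412 .085
```

```text
t 7.75 pos [ 0.4856 -0.0406  0.0868] F [ 0.3  0.4 -1.5] width 0.719 j [-0.4   0.46  0.49  2.11 -0.35  0.65  0.4 ]
shift now-axes cm [-0.06 -0.01  0.18] target-axes cm [-0.06 -0.01  0.18] turn units [ 0.   -0.    0.01]
```

Request:
step_arm(plan=[{"wx": 0,"wy": 0,"wz": 0,"tx": 0,"ty": 0,"tz": 0.05,"hand": 0.5},{"wx": 0,"wy": 0,"wz": 0,"tx": 0,"ty": 0,"tz": 0.05,"hand": 0.5},{"wx": 0,"wy": 0,"wz": 0,"tx": 0,"ty": 0,"tz": 0.05,"hand": 0.5},{"wx": 0,"wy": 0,"wz": 0,"tx": 0,"ty": 0,"tz": 0.05,"hand": 0.5},{"wx": 0,"wy": 0,"wz": 0,"tx": 0,"ty": 0,"tz": 0.05,"hand": 0.5},{"wx": 0,"wy": 0,"wz": 0,"tx": 0,"ty": 0,"tz": 0,"hand": 0.5},{"wx": 0,"wy": 0,"wz": 0,"tx": 0,"ty": 0,"tz": 0,"hand": 0.5},{"wx": 0,"wy": 0,"wz": 0,"tx": 0,"ty": 0,"tz": 0,"hand": 0.5},{"wx": 0,"wy": 0,"wz": 0,"tx": 0,"ty": 0,"tz": 0,"hand": 0.5},{"wx": 0,"wy": 0,"wz": 0,"tx": 0,"ty": 0,"tz": 0,"hand": 0.5}])

```text
clock: 8.58
position: [0.4856, -0.0406, 0.0849]
ee_rot: [-2.157, -2.283, -0.001]
force: [-3.3, -0.0, 11.9]
width: 0.718
```

```bash
python3 go.py .4855 -.0412 .085
```

```text
t 8.58 pos [ 0.4856 -0.0406  0.0849] F [-3.3 -0.  11.9] width 0.718 j [-0.39  0.46  0.49  2.11 -0.36  0.65  0.4 ]
shift now-axes cm [-0.06 -0.01 -0.01] target-axes cm [-0.06 -0.01 -0.01] turn units [ 0.   -0.01  0.01]
```

Contact force at the expected floor height. Releasing and rising.

Request:
step_arm(plan=[{"wx": 0,"wy": 0,"wz": 0,"tx": 0,"ty": 0,"tz": -0.05,"hand": 0.72},{"wx": 0,"wy": 0,"wz": 0,"tx": 0,"ty": 0,"tz": 0,"hand": 0.75},{"wx": 0,"wy": 0,"wz": 0,"tx": 0,"ty": 0,"tz": 0,"hand": 0.8},{"wx": 0,"wy": 0,"wz": 0,"tx": 0,"ty": 0,"tz": 0,"hand": 0.9},{"wx": 0,"wy": 0,"wz": 0,"tx": 0,"ty": 0,"tz": 0,"hand": 0.9},{"wx": 0,"wy": 0,"wz": 0,"tx": 0,"ty": 0,"tz": -0.5,"hand": 0.9},{"wx": 0,"wy": 0,"wz": 0,"tx": 0,"ty": 0,"tz": -1.5,"hand": 0.9},{"wx": 0,"wy": 0,"wz": 0,"tx": 0,"ty": 0,"tz": -2,"hand": 0.9},{"wx": 0,"wy": 0,"wz": 0,"tx": 0,"ty": 0,"tz": -2,"hand": 0.9},{"wx": 0,"wy": 0,"wz": 0,"tx": 0,"ty": 0,"tz": -2,"hand": 0.9}])

```text
clock: 9.42
position: [0.4853, -0.0409, 0.1658]
ee_rot: [-2.158, -2.283, 0.001]
force: [0.3, -0.5, 0.2]
width: 0.899
```

```bash
python3 go.py .636 -.1244 .15
```

```text
t 9.42 pos [ 0.4853 -0.0409  0.1658] F [ 0.3 -0.5  0.2] width 0.899 j [-0.48  0.33  0.58  2.04 -0.24  0.83  0.3 ]
shift now-axes cm [-9.19 14.57  1.57] target-axes cm [-9.18 14.58  1.58] turn units [-0.    0.    0.01]
```

Request:
step_arm(plan=[{"wx": 0,"wy": 0,"wz": 0,"tx": -1,"ty": 1,"tz": 0,"hand": 0.9},{"wx": 0,"wy": 0,"wz": 0,"tx": -1.5,"ty": 2.5,"tz": 0,"hand": 0.9},{"wx": 0,"wy": 0,"wz": 0,"tx": -1.5,"ty": 2.5,"tz": 0,"hand": 0.9},{"wx": 0,"wy": 0,"wz": 0,"tx": -1.5,"ty": 2.5,"tz": 0,"hand": 0.9},{"wx": 0,"wy": 0,"wz": 0,"tx": -1.5,"ty": 2.5,"tz": 0,"hand": 0.9},{"wx": 0,"wy": 0,"wz": 0,"tx": -1.2,"ty": 2,"tz": 0.5,"hand": 0.9},{"wx": 0,"wy": 0,"wz": 0,"tx": -0.7,"ty": 1,"tz": 0.5,"hand": 0.9},{"wx": 0,"wy": 0,"wz": 0,"tx": -0.3,"ty": 0.5,"tz": 0.5,"hand": 0.9},{"wx": 0,"wy": 0,"wz": 0,"tx": 0,"ty": 0,"tz": 0,"hand": 0.9},{"wx": 0,"wy": 0,"wz": 0,"tx": 0,"ty": 0,"tz": 0,"hand": 0.9}])

```text
clock: 10.25
position: [0.6347, -0.1239, 0.1493]
ee_rot: [-2.157, -2.283, 0.001]
force: [-0.4, -0.3, -1.0]
width: 0.9
```

```bash
python3 go.py .636 -.1244 .099; python3 - <<'E'
from look import *
p,d,W=look('wrist','w3'); q=W.reshape(-1,3)
m=(abs(q[:,2]-.095)<.004)&(np.hypot(q[:,0]-.636,q[:,1]+.124)<.035)
print('red',m.sum(),fitc(q[m],.021))
p,d,W=look('side','s3'); q=W.reshape(-1,3)
r=np.hypot(q[:,0]-.4855,q[:,1]+.041)
a=q[(r<.06)&(q[:,2]>.04)&(q[:,2]<.059)]; 
w=q[(r<.06)&(q[:,2]>.062)&(q[:,2]<.1)]; print('white',len(w),fitc(w,.032),np.percentile(w[:,2],[1,50,95,99]))
t=w[w[:,2]>.075]; print(fitc(t,.0315),len(t))
cr=cv2.resize(p[100:260,220:380],None,fx=4,fy=4); cr=cr[:600]; cv2.imwrite('pics/s3c.png',cr[:,:,::-1])
E
```

```text
t 10.25 pos [ 0.6347 -0.1239  0.1493] F [-0.4 -0.3 -1. ] width 0.9 j [-0.24  0.6   0.54  1.66 -0.36  0.98  0.48]
shift now-axes cm [-0.06  0.14  5.03] target-axes cm [-0.06  0.13  5.03] turn units [-0.01 -0.    0.01]
red 1249 (array([ 0.63585737, -0.12123406]), np.float64(0.0012438800528587577))
white 304 (array([ 0.48518599, -0.04210933]), np.float64(0.001950322884473963)) [0.0623349  0.07196266 0.0788329  0.07984448]
(array([ 0.48491158, -0.04211886]), np.float64(0.0017174018691309225)) 101
```

View pics/s3c.png

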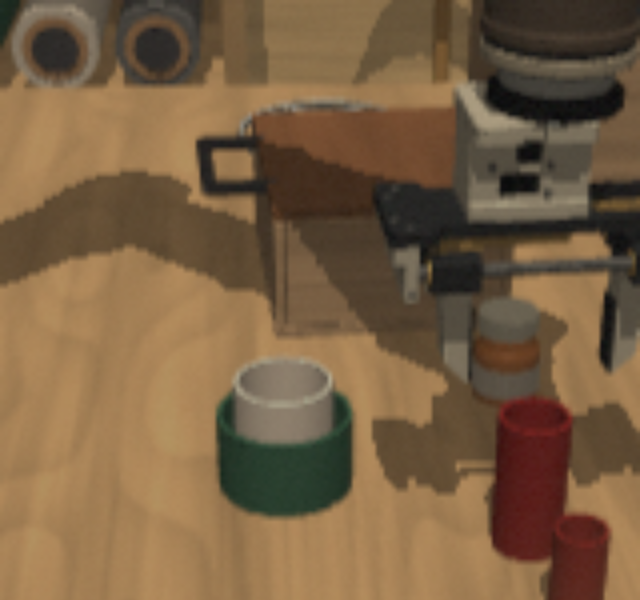

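View pics/w3.png

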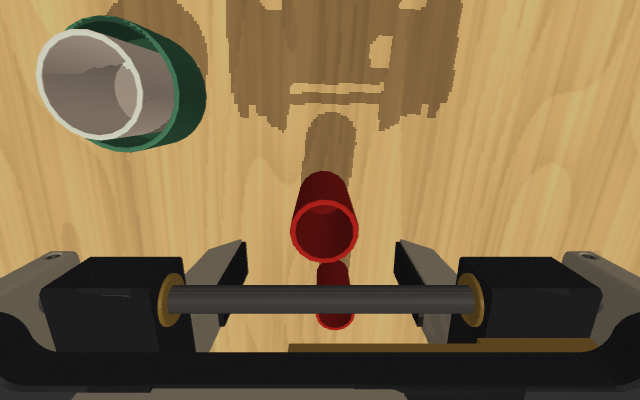

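White stands nested in green, rim at 79 mm as it should be. The red pot (325,230) is centred between the jaws, with the small red behind it at (335,300). Lowering.

Request:
step_arm(plan=[{"wx": 0,"wy": 0,"wz": 0,"tx": 0,"ty": 0.1,"tz": 0.5,"hand": 0.9},{"wx": 0,"wy": 0,"wz": 0,"tx": 0,"ty": 0,"tz": 1,"hand": 0.9},{"wx": 0,"wy": 0,"wz": 0,"tx": 0,"ty": 0,"tz": 1,"hand": 0.9},{"wx": 0,"wy": 0,"wz": 0,"tx": 0,"ty": 0,"tz": 1,"hand": 0.9},{"wx": 0,"wy": 0,"wz": 0,"tx": 0,"ty": 0,"tz": 0.7,"hand": 0.9},{"wx": 0,"wy": 0,"wz": 0,"tx": 0,"ty": 0,"tz": 0.5,"hand": 0.9},{"wx": 0,"wy": 0,"wz": 0,"tx": 0,"ty": 0,"tz": 0.3,"hand": 0.9},{"wx": 0,"wy": 0,"wz": 0,"tx": 0,"ty": 0,"tz": 0,"hand": 0.9},{"wx": 0,"wy": 0,"wz": 0,"tx": 0,"ty": 0,"tz": 0,"hand": 0.7},{"wx": 0,"wy": 0,"wz": 0,"tx": 0,"ty": 0,"tz": 0,"hand": 0.6}])

```text
clock: 11.18
position: [0.6368, -0.1244, 0.1001]
ee_rot: [2.157, 2.283, 0.001]
force: [-0.9, 0.4, 0.5]
width: 0.801
```

Request:
step_arm(plan=[{"wx": 0,"wy": 0,"wz": 0,"tx": 0,"ty": 0,"tz": 0,"hand": 0.55},{"wx": 0,"wy": 0,"wz": 0,"tx": 0,"ty": 0,"tz": 0,"hand": 0.5},{"wx": 0,"wy": 0,"wz": 0,"tx": 0,"ty": 0,"tz": 0,"hand": 0.45},{"wx": 0,"wy": 0,"wz": 0,"tx": 0,"ty": 0,"tz": 0,"hand": 0.3},{"wx": 0,"wy": 0,"wz": 0,"tx": 0,"ty": 0,"tz": 0,"hand": 0.3},{"wx": 0,"wy": 0,"wz": 0,"tx": 0,"ty": 0,"tz": 0,"hand": 0.3},{"wx": 0,"wy": 0,"wz": 0,"tx": 0,"ty": 0,"tz": 0,"hand": 0.3},{"wx": 0,"wy": 0,"wz": 0,"tx": 0,"ty": 0,"tz": 0,"hand": 0.3},{"wx": 0,"wy": 0,"wz": 0,"tx": 0,"ty": 0,"tz": 0,"hand": 0.3},{"wx": 0,"wy": 0,"wz": 0,"tx": 0,"ty": 0,"tz": 0,"hand": 0.3}])

```text
clock: 12.02
position: [0.6367, -0.1242, 0.0999]
ee_rot: [2.157, 2.284, 0.0]
force: [0.4, -0.2, 2.4]
width: 0.495
```

```bash
python3 go.py .636 -.1244 .099
```

```text
t 12.02 pos [ 0.6367 -0.1242  0.0999] F [ 0.4 -0.2  2.4] width 0.495 j [-0.21  0.66  0.51  1.7  -0.39  0.89  0.51]
shift now-axes cm [-0.02 -0.07  0.09] target-axes cm [-0.02 -0.07  0.09] turn units [0.   0.   0.01]
```

Request:
step_arm(plan=[{"wx": 0,"wy": 0,"wz": 0,"tx": 0,"ty": 0,"tz": -0.5,"hand": 0.3},{"wx": 0,"wy": 0,"wz": 0,"tx": 0,"ty": 0,"tz": -1,"hand": 0.3},{"wx": 0,"wy": 0,"wz": 0,"tx": 0,"ty": 0,"tz": -2,"hand": 0.3},{"wx": 0,"wy": 0,"wz": 0,"tx": 0,"ty": 0,"tz": -2,"hand": 0.3},{"wx": 0,"wy": 0,"wz": 0,"tx": 0,"ty": 0,"tz": -2,"hand": 0.3},{"wx": 0,"wy": 0,"wz": 0,"tx": 0,"ty": 0,"tz": -2,"hand": 0.3},{"wx": 0,"wy": 0,"wz": 0,"tx": 0.5,"ty": -0.8,"tz": -0.5,"hand": 0.3},{"wx": 0,"wy": 0,"wz": 0,"tx": 1,"ty": -1.6,"tz": 0,"hand": 0.3},{"wx": 0,"wy": 0,"wz": 0,"tx": 1.5,"ty": -2.4,"tz": 0,"hand": 0.3},{"wx": 0,"wy": 0,"wz": 0,"tx": 1.5,"ty": -2.4,"tz": 0,"hand": 0.3}])

```text
clock: 12.85
position: [0.5604, -0.0829, 0.1993]
ee_rot: [-2.157, -2.283, 0.001]
force: [-0.2, 0.4, -1.1]
width: 0.496
```

```bash
python3 go.py .485 -.042 .20
```

```text
t 12.85 pos [ 0.5604 -0.0829  0.1993] F [-0.2  0.4 -1.1] width 0.496 j [-0.37  0.42  0.58  1.82 -0.27  0.98  0.38]
shift now-axes cm [ 4.51 -7.29 -0.07] target-axes cm [ 4.51 -7.3  -0.07] turn units [-0.01 -0.    0.01]
```

Request:
step_arm(plan=[{"wx": 0,"wy": 0,"wz": 0,"tx": 1.2,"ty": -2,"tz": 0,"hand": 0.3},{"wx": 0,"wy": 0,"wz": 0,"tx": 1.2,"ty": -2,"tz": 0,"hand": 0.3},{"wx": 0,"wy": 0,"wz": 0,"tx": 1,"ty": -1.5,"tz": 0,"hand": 0.3},{"wx": 0,"wy": 0,"wz": 0,"tx": 0.6,"ty": -1,"tz": 0,"hand": 0.3},{"wx": 0,"wy": 0,"wz": 0,"tx": 0.3,"ty": -0.5,"tz": 0,"hand": 0.3},{"wx": 0,"wy": 0,"wz": 0,"tx": 0.1,"ty": -0.2,"tz": 0,"hand": 0.3},{"wx": 0,"wy": 0,"wz": 0,"tx": 0,"ty": 0,"tz": 0,"hand": 0.3},{"wx": 0,"wy": 0,"wz": 0,"tx": 0,"ty": 0,"tz": 0,"hand": 0.3},{"wx": 0,"wy": 0,"wz": 0,"tx": 0,"ty": 0,"tz": 0,"hand": 0.3},{"wx": 0,"wy": 0,"wz": 0,"tx": 0,"ty": 0,"tz": 0,"hand": 0.3}])

```text
clock: 13.68
position: [0.4883, -0.044, 0.1997]
ee_rot: [2.158, 2.283, -0.0]
force: [-0.0, 0.3, -1.3]
width: 0.499
```

```bash
python3 go.py .485 -.042 .108; python3 - <<'E'
from look import *
p,d,W=look('side','s4'); q=W.reshape(-1,3); rgb=p.reshape(-1,3).astype(int)
r=np.hypot(q[:,0]-.4855,q[:,1]+.041)
w=q[(r<.06)&(q[:,2]>.062)&(q[:,2]<.083)&(rgb[:,0]-rgb[:,1]<50)]; print('white',len(w),fitc(w,.0325))
rd=q[(r<.06)&(q[:,2]>.1)&(q[:,2]<.18)&(rgb[:,0]-rgb[:,1]>60)]
print('red',len(rd),fitc(rd,.023),rd[:,2].min())
for a,b in((.1,.13),(.13,.17)):
    k=rd[(rd[:,2]>a)&(rd[:,2]<b)]; print(fitc(k,.023))
cr=cv2.resize(p[100:260,220:380],None,fx=4,fy=4); cr=cr[:600]; cv2.imwrite('pics/s4c.png',cr[:,:,::-1])
E
```

```text
t 13.68 pos [ 0.4883 -0.044   0.1997] F [-0.   0.3 -1.3] width 0.499 j [-0.49  0.29  0.6   1.99 -0.21  0.91  0.27]
shift now-axes cm [ 0.23 -0.31  9.17] target-axes cm [ 0.22 -0.31  9.17] turn units [0.   0.01 0.  ]
white 271 (array([ 0.48533111, -0.04127287]), np.float64(0.002181244318876575))
red 82 (array([ 0.49094875, -0.04251997]), np.float64(0.001795218461670817)) 0.10445840780441691
(array([ 0.48935193, -0.04214595]), np.float64(0.0012092597680136334))
(array([ 0.48984701, -0.04204887]), np.float64(0.0018370825419947712))
```

View pics/s4c.png

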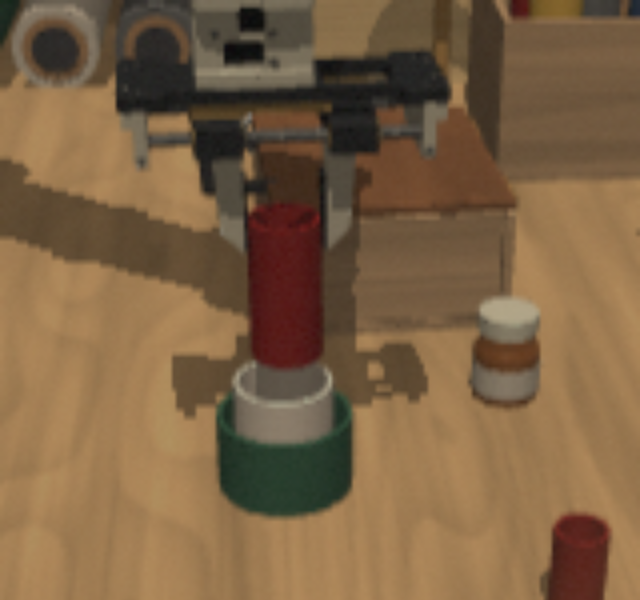

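Red hangs upright over the white pot, about 3–4 mm too far in x. Correcting and lowering.

Request:
step_arm(plan=[{"wx": 0,"wy": 0,"wz": 0,"tx": 0.15,"ty": -0.35,"tz": 0,"hand": 0.3},{"wx": 0,"wy": 0,"wz": 0,"tx": 0,"ty": 0,"tz": 0.5,"hand": 0.3},{"wx": 0,"wy": 0,"wz": 0,"tx": 0,"ty": 0,"tz": 0.8,"hand": 0.3},{"wx": 0,"wy": 0,"wz": 0,"tx": 0,"ty": 0,"tz": 0.8,"hand": 0.3},{"wx": 0,"wy": 0,"wz": 0,"tx": 0,"ty": 0,"tz": 0.5,"hand": 0.3},{"wx": 0,"wy": 0,"wz": 0,"tx": 0,"ty": 0,"tz": 0.5,"hand": 0.3},{"wx": 0,"wy": 0,"wz": 0,"tx": 0,"ty": 0,"tz": 0.5,"hand": 0.3},{"wx": 0,"wy": 0,"wz": 0,"tx": 0,"ty": 0,"tz": 0.4,"hand": 0.3},{"wx": 0,"wy": 0,"wz": 0,"tx": 0,"ty": 0,"tz": 0,"hand": 0.3},{"wx": 0,"wy": 0,"wz": 0,"tx": 0,"ty": 0,"tz": 0,"hand": 0.3}])

```text
clock: 14.57
position: [0.4841, -0.0423, 0.1596]
ee_rot: [-2.157, -2.283, 0.001]
force: [-0.3, 0.9, -1.0]
width: 0.496
```

```bash
python3 go.py .485 -.042 .108;
```

```text
t 14.57 pos [ 0.4841 -0.0423  0.1596] F [-0.3  0.9 -1. ] width 0.496 j [-0.47  0.34  0.57  2.05 -0.25  0.82  0.31]
shift now-axes cm [0.02 0.1  5.16] target-axes cm [0.02 0.09 5.16] turn units [-0.    0.    0.01]
```

Request:
step_arm(plan=[{"wx": 0,"wy": 0,"wz": 0,"tx": 0.05,"ty": 0.1,"tz": 0.3,"hand": 0.3},{"wx": 0,"wy": 0,"wz": 0,"tx": 0,"ty": 0,"tz": 0.6,"hand": 0.3},{"wx": 0,"wy": 0,"wz": 0,"tx": 0,"ty": 0,"tz": 0.8,"hand": 0.3},{"wx": 0,"wy": 0,"wz": 0,"tx": 0,"ty": 0,"tz": 0.8,"hand": 0.3},{"wx": 0,"wy": 0,"wz": 0,"tx": 0,"ty": 0,"tz": 0.8,"hand": 0.3},{"wx": 0,"wy": 0,"wz": 0,"tx": 0,"ty": 0,"tz": 0.6,"hand": 0.3},{"wx": 0,"wy": 0,"wz": 0,"tx": 0,"ty": 0,"tz": 0.4,"hand": 0.3},{"wx": 0,"wy": 0,"wz": 0,"tx": 0,"ty": 0,"tz": 0.2,"hand": 0.3},{"wx": 0,"wy": 0,"wz": 0,"tx": 0,"ty": 0,"tz": 0.2,"hand": 0.3},{"wx": 0,"wy": 0,"wz": 0,"tx": 0,"ty": 0,"tz": 0.1,"hand": 0.3}])

```text
clock: 15.4
position: [0.4852, -0.0417, 0.1116]
ee_rot: [2.157, 2.284, 0.0]
force: [-0.1, 0.4, -0.2]
width: 0.496
```

```bash
python3 go.py .485 -.042 .108;
```

```text
t 15.4 pos [ 0.4852 -0.0417  0.1116] F [-0.1  0.4 -0.2] width 0.496 j [-0.42  0.42  0.53  2.09 -0.32  0.71  0.37]
shift now-axes cm [-0.03 -0.02  0.36] target-axes cm [-0.03 -0.02  0.36] turn units [0.   0.   0.01]
```

Request:
step_arm(plan=[{"wx": 0,"wy": 0,"wz": 0,"tx": 0,"ty": 0,"tz": 0.1,"hand": 0.3},{"wx": 0,"wy": 0,"wz": 0,"tx": 0,"ty": 0,"tz": 0.05,"hand": 0.3},{"wx": 0,"wy": 0,"wz": 0,"tx": 0,"ty": 0,"tz": 0.05,"hand": 0.3},{"wx": 0,"wy": 0,"wz": 0,"tx": 0,"ty": 0,"tz": 0.05,"hand": 0.3},{"wx": 0,"wy": 0,"wz": 0,"tx": 0,"ty": 0,"tz": 0.05,"hand": 0.3},{"wx": 0,"wy": 0,"wz": 0,"tx": 0,"ty": 0,"tz": 0.05,"hand": 0.3},{"wx": 0,"wy": 0,"wz": 0,"tx": 0,"ty": 0,"tz": 0,"hand": 0.3},{"wx": 0,"wy": 0,"wz": 0,"tx": 0,"ty": 0,"tz": 0,"hand": 0.3},{"wx": 0,"wy": 0,"wz": 0,"tx": 0,"ty": 0,"tz": 0,"hand": 0.3},{"wx": 0,"wy": 0,"wz": 0,"tx": 0,"ty": 0,"tz": 0,"hand": 0.3}])

```text
clock: 16.23
position: [0.4851, -0.0417, 0.1083]
ee_rot: [2.157, 2.284, 0.0]
force: [0.5, 0.3, -1.3]
width: 0.498
```

```bash
python3 go.py .485 -.042 .108;
```

```text
t 16.23 pos [ 0.4851 -0.0417  0.1083] F [ 0.5  0.3 -1.3] width 0.498 j [-0.42  0.42  0.52  2.1  -0.32  0.7   0.37]
shift now-axes cm [-0.03 -0.01  0.03] target-axes cm [-0.03 -0.01  0.03] turn units [ 0.   -0.    0.01]
```

Request:
step_arm(plan=[{"wx": 0,"wy": 0,"wz": 0,"tx": 0,"ty": 0,"tz": 0.05,"hand": 0.3},{"wx": 0,"wy": 0,"wz": 0,"tx": 0,"ty": 0,"tz": 0.05,"hand": 0.3},{"wx": 0,"wy": 0,"wz": 0,"tx": 0,"ty": 0,"tz": 0.05,"hand": 0.3},{"wx": 0,"wy": 0,"wz": 0,"tx": 0,"ty": 0,"tz": 0.03,"hand": 0.3},{"wx": 0,"wy": 0,"wz": 0,"tx": 0,"ty": 0,"tz": 0,"hand": 0.3},{"wx": 0,"wy": 0,"wz": 0,"tx": 0,"ty": 0,"tz": 0,"hand": 0.3},{"wx": 0,"wy": 0,"wz": 0,"tx": 0,"ty": 0,"tz": 0,"hand": 0.3},{"wx": 0,"wy": 0,"wz": 0,"tx": 0,"ty": 0,"tz": 0,"hand": 0.3},{"wx": 0,"wy": 0,"wz": 0,"tx": 0,"ty": 0,"tz": 0,"hand": 0.3},{"wx": 0,"wy": 0,"wz": 0,"tx": 0,"ty": 0,"tz": 0,"hand": 0.3}])

```text
clock: 17.07
position: [0.4856, -0.0417, 0.1075]
ee_rot: [2.157, 2.283, 0.002]
force: [-4.4, 0.7, 17.8]
width: 0.496
```

```bash
python3 go.py .485 -.042 .108;
```

```text
t 17.07 pos [ 0.4856 -0.0417  0.1075] F [-4.4  0.7 17.8] width 0.496 j [-0.42  0.43  0.52  2.1  -0.33  0.7   0.38]
shift now-axes cm [-0.03 -0.06 -0.05] target-axes cm [-0.03 -0.06 -0.05] turn units [ 0.01 -0.01  0.01]
```

Request:
step_arm(plan=[{"wx": 0,"wy": 0,"wz": 0,"tx": 0,"ty": 0,"tz": -0.1,"hand": 0.5},{"wx": 0,"wy": 0,"wz": 0,"tx": 0,"ty": 0,"tz": 0,"hand": 0.55},{"wx": 0,"wy": 0,"wz": 0,"tx": 0,"ty": 0,"tz": 0,"hand": 0.6},{"wx": 0,"wy": 0,"wz": 0,"tx": 0,"ty": 0,"tz": 0,"hand": 0.7},{"wx": 0,"wy": 0,"wz": 0,"tx": 0,"ty": 0,"tz": 0,"hand": 0.7},{"wx": 0,"wy": 0,"wz": 0,"tx": 0,"ty": 0,"tz": -0.5,"hand": 0.7},{"wx": 0,"wy": 0,"wz": 0,"tx": 0,"ty": 0,"tz": -1.5,"hand": 0.7},{"wx": 0,"wy": 0,"wz": 0,"tx": 0,"ty": 0,"tz": -2.5,"hand": 0.6},{"wx": 0,"wy": 0,"wz": 0,"tx": 0,"ty": 0,"tz": -2.5,"hand": 0.6},{"wx": 0,"wy": 0,"wz": 0,"tx": 0,"ty": 0,"tz": -2,"hand": 0.6}])

```text
clock: 17.9
position: [0.4852, -0.042, 0.1992]
ee_rot: [2.158, 2.283, 0.0]
force: [1.0, -0.1, 0.4]
width: 0.605
```

```bash
python3 go.py .4335 .274 .17;
```

```text
t 17.9 pos [ 0.4852 -0.042   0.1992] F [ 1.  -0.1  0.4] width 0.605 j [-0.5   0.29  0.6   2.   -0.2   0.91  0.26]
shift now-axes cm [31.84 -3.38  2.91] target-axes cm [31.84 -3.4   2.92] turn units [0. 0. 0.]
```

Request:
step_arm(plan=[{"wx": 0,"wy": 0,"wz": 0,"tx": 2,"ty": -0.2,"tz": 0,"hand": 0.5},{"wx": 0,"wy": 0,"wz": 0,"tx": 4,"ty": -0.4,"tz": 0,"hand": 0.4},{"wx": 0,"wy": 0,"wz": 0,"tx": 4,"ty": -0.5,"tz": 0,"hand": 0.35},{"wx": 0,"wy": 0,"wz": 0,"tx": 4,"ty": -0.5,"tz": 0,"hand": 0.35},{"wx": 0,"wy": 0,"wz": 0,"tx": 4,"ty": -0.5,"tz": 0,"hand": 0.35},{"wx": 0,"wy": 0,"wz": 0,"tx": 4,"ty": -0.5,"tz": 0,"hand": 0.35},{"wx": 0,"wy": 0,"wz": 0,"tx": 4,"ty": -0.5,"tz": 0.5,"hand": 0.35},{"wx": 0,"wy": 0,"wz": 0,"tx": 3,"ty": -0.3,"tz": 1,"hand": 0.35},{"wx": 0,"wy": 0,"wz": 0,"tx": 2,"ty": 0,"tz": 1,"hand": 0.35},{"wx": 0,"wy": 0,"wz": 0,"tx": 1,"ty": 0,"tz": 0.5,"hand": 0.35}])

```text
clock: 18.73
position: [0.4316, 0.2791, 0.1666]
ee_rot: [-2.152, -2.288, 0.001]
force: [-0.8, 0.1, 0.7]
width: 0.355
```

```bash
python3 go.py .4335 .274 .17; python3 - <<'E'
from look import *
p,d,W=look('wrist','w5')
p,d,W=look('side','s5'); q=W.reshape(-1,3); rgb=p.reshape(-1,3).astype(int)
r=np.hypot(q[:,0]-.485,q[:,1]+.042)
a=q[(r<.06)&(q[:,2]>.083)&(q[:,2]<.12)]; print('red',fitc(a,.022),np.percentile(a[:,2],[50,95,99]))
cr=cv2.resize(p[100:260,220:380],None,fx=4,fy=4); cr=cr[:600]; cv2.imwrite('pics/s5c.png',cr[:,:,::-1])
E
```

```text
t 18.73 pos [0.4316 0.2791 0.1666] F [-0.8  0.1  0.7] width 0.355 j [-1.03  0.36  0.47  1.97 -0.21  0.85 -0.39]
shift now-axes cm [-0.52  0.16 -0.34] target-axes cm [-0.52  0.16 -0.34] turn units [-0.01 -0.    0.05]
red (array([ 0.48517643, -0.04183245]), np.float64(0.0018865455869155371)) [0.09438637 0.10275524 0.10421021]
```

View pics/s5c.png

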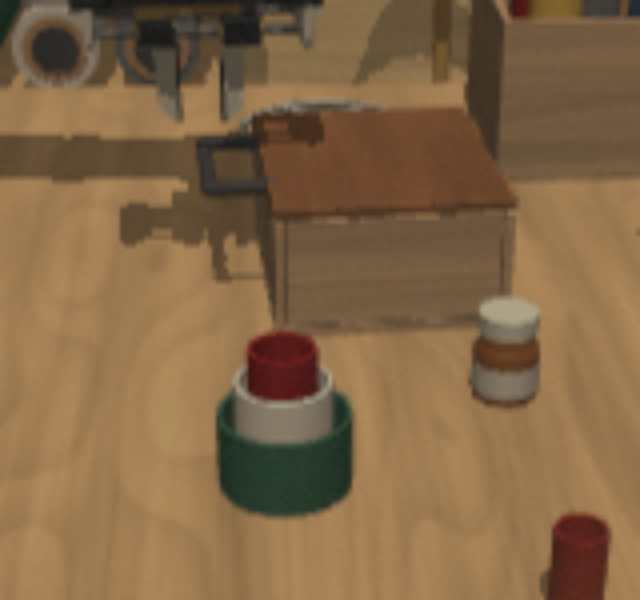

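View pics/w5.png

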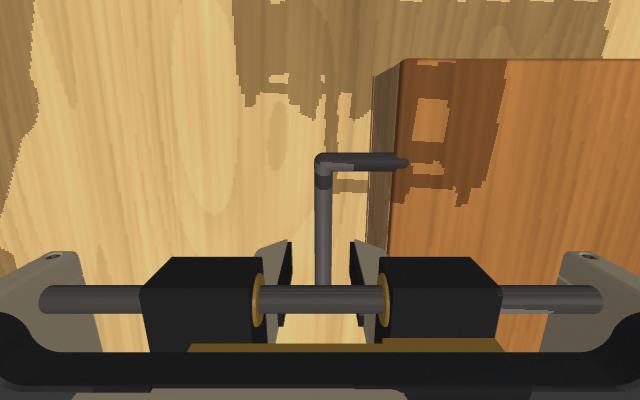

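Nest: red rim at 103–104 mm as expected, all three upright and concentric. Wrist: the bar (323,230) runs midway between the jaws (290–352). Lowering on it.

Request:
step_arm(plan=[{"wx": 0,"wy": 0,"wz": 0,"tx": -0.3,"ty": 0.1,"tz": 0.3,"hand": 0.35},{"wx": 0,"wy": 0,"wz": 0,"tx": -0.2,"ty": 0,"tz": 0.8,"hand": 0.35},{"wx": 0,"wy": 0,"wz": 0,"tx": 0,"ty": 0,"tz": 1,"hand": 0.35},{"wx": 0,"wy": 0,"wz": 0,"tx": 0,"ty": 0,"tz": 1,"hand": 0.35},{"wx": 0,"wy": 0,"wz": 0,"tx": 0,"ty": 0,"tz": 1,"hand": 0.35},{"wx": 0,"wy": 0,"wz": 0,"tx": 0,"ty": 0,"tz": 0.8,"hand": 0.35},{"wx": 0,"wy": 0,"wz": 0,"tx": 0,"ty": 0,"tz": 0.6,"hand": 0.35},{"wx": 0,"wy": 0,"wz": 0,"tx": 0,"ty": 0,"tz": 0.3,"hand": 0.35},{"wx": 0,"wy": 0,"wz": 0,"tx": 0,"ty": 0,"tz": 0,"hand": 0.35},{"wx": 0,"wy": 0,"wz": 0,"tx": 0,"ty": 0,"tz": 0,"hand": 0.35}])

```text
clock: 19.67
position: [0.4343, 0.2709, 0.1094]
ee_rot: [2.157, 2.284, -0.0]
force: [-0.5, 0.4, -0.3]
width: 0.349
```

```bash
python3 go.py .4335 .274 .108; python3 look.py side s6; python3 look.py wrist w6; python3 -c "
import cv2
p=cv2.imread('pics/s6.png');cv2.imwrite('pics/s6c.png',cv2.resize(p[80:200,200:360],None,fx=5,fy=5))"
```

```text
t 19.67 pos [0.4343 0.2709 0.1094] F [-0.5  0.4 -0.3] width 0.349 j [-0.98  0.44  0.43  2.03 -0.27  0.72 -0.33]
shift now-axes cm [ 0.31 -0.07  0.14] target-axes cm [ 0.31 -0.07  0.14] turn units [-0.    0.    0.01]
```

View pics/s6c.png

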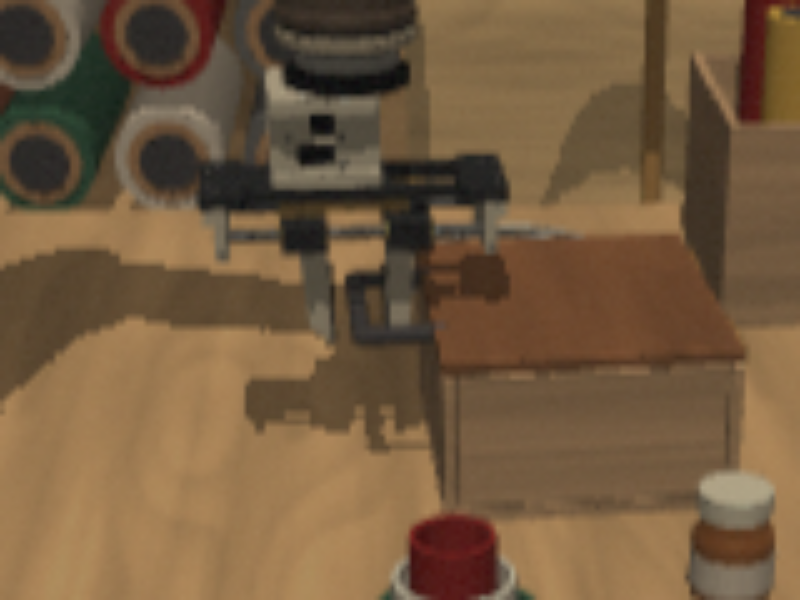

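View pics/w6.png

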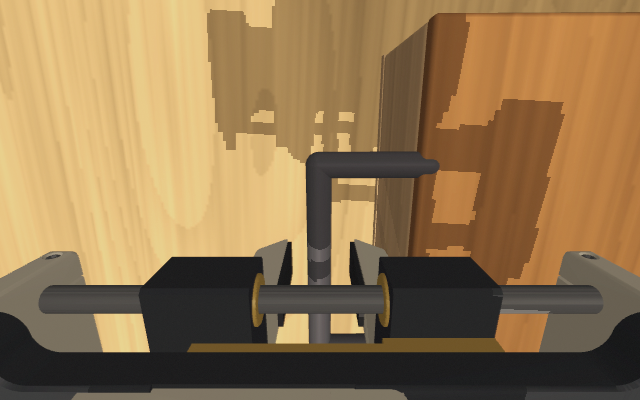

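Side: one finger in front of the bar, one between bar and lid. Wrist: bar at column 320 between the pads. Closing.

Request:
step_arm(plan=[{"wx": 0,"wy": 0,"wz": 0,"tx": 0.2,"ty": 0,"tz": 0.1,"hand": 0.3},{"wx": 0,"wy": 0,"wz": 0,"tx": 0,"ty": 0,"tz": 0,"hand": 0.2},{"wx": 0,"wy": 0,"wz": 0,"tx": 0,"ty": 0,"tz": 0,"hand": 0.15},{"wx": 0,"wy": 0,"wz": 0,"tx": 0,"ty": 0,"tz": 0,"hand": 0.1},{"wx": 0,"wy": 0,"wz": 0,"tx": 0,"ty": 0,"tz": 0,"hand": 0},{"wx": 0,"wy": 0,"wz": 0,"tx": 0,"ty": 0,"tz": 0,"hand": 0},{"wx": 0,"wy": 0,"wz": 0,"tx": 0,"ty": 0,"tz": 0,"hand": 0},{"wx": 0,"wy": 0,"wz": 0,"tx": 0,"ty": 0,"tz": 0,"hand": 0},{"wx": 0,"wy": 0,"wz": 0,"tx": 0,"ty": 0,"tz": 0,"hand": 0},{"wx": 0,"wy": 0,"wz": 0,"tx": 0,"ty": 0,"tz": 0,"hand": 0}], force=30)

```text
clock: 20.6
position: [0.4336, 0.273, 0.1085]
ee_rot: [-2.157, -2.284, 0.001]
force: [-4.5, 0.9, 6.0]
width: 0.122
```

```bash
python3 go.py .4335 .274 .108; python3 - <<'E'
import numpy as np
# bar along-lid arc: bar at 5mm above hinge line, 235 ahead
r=np.hypot(.235,.005)
a=lambda th:np.array([-(.235*np.cos(th)+(-.005)*np.sin(th)*-1*-1), .235*np.sin(th)+.005*np.cos(th)])
def b(th): # x toward hinge relative hinge, z
    return np.array([-.235*np.cos(th)+.005*np.sin(th), .235*np.sin(th)+.005*np.cos(th)])
p=b(0)
for k in range(3,61,3):
    n=b(np.deg2rad(k)); print(k,((n-p)*100).round(2), ((n-b(0))*100).round(2)); p=n
E
```

```text
t 20.6 pos [0.4336 0.273  0.1085] F [-4.5  0.9  6. ] width 0.122 j [-0.98  0.45  0.43  2.03 -0.27  0.72 -0.33]
shift now-axes cm [ 0.1  -0.01  0.05] target-axes cm [ 0.1  -0.01  0.05] turn units [-0.01 -0.    0.01]
3 [0.06 1.23] [0.06 1.23]
6 [0.12 1.22] [0.18 2.45]
9 [0.19 1.22] [0.37 3.67]
12 [0.25 1.2 ] [0.62 4.87]
15 [0.31 1.19] [0.93 6.07]
18 [0.37 1.17] [1.3  7.24]
21 [0.44 1.15] [1.74 8.39]
24 [0.5  1.13] [2.24 9.52]
27 [0.55 1.1 ] [ 2.79 10.61]
30 [0.61 1.07] [ 3.4  11.68]
33 [0.67 1.04] [ 4.06 12.72]
36 [0.72 1.  ] [ 4.78 13.72]
39 [0.77 0.96] [ 5.55 14.68]
42 [0.82 0.92] [ 6.37 15.6 ]
45 [0.87 0.87] [ 7.24 16.47]
48 [0.91 0.83] [ 8.15 17.3 ]
51 [0.95 0.78] [ 9.1  18.08]
54 [0.99 0.73] [10.09 18.81]
57 [1.03 0.68] [11.12 19.48]
60 [1.06 0.62] [12.18 20.1 ]
```

Closed on 11 mm, so the bar is held. Raising along the arc, 3° per row.

Request:
step_arm(plan=[{"wx": 0,"wy": 0,"wz": 0,"tx": 0,"ty": 0.06,"tz": -1.23,"hand": 0},{"wx": 0,"wy": 0,"wz": 0,"tx": 0,"ty": 0.12,"tz": -1.22,"hand": 0},{"wx": 0,"wy": 0,"wz": 0,"tx": 0,"ty": 0.19,"tz": -1.22,"hand": 0},{"wx": 0,"wy": 0,"wz": 0,"tx": 0,"ty": 0.25,"tz": -1.2,"hand": 0},{"wx": 0,"wy": 0,"wz": 0,"tx": 0,"ty": 0.31,"tz": -1.19,"hand": 0},{"wx": 0,"wy": 0,"wz": 0,"tx": 0,"ty": 0.37,"tz": -1.17,"hand": 0},{"wx": 0,"wy": 0,"wz": 0,"tx": 0,"ty": 0.44,"tz": -1.15,"hand": 0},{"wx": 0,"wy": 0,"wz": 0,"tx": 0,"ty": 0.5,"tz": -1.13,"hand": 0},{"wx": 0,"wy": 0,"wz": 0,"tx": 0,"ty": 0,"tz": 0,"hand": 0},{"wx": 0,"wy": 0,"wz": 0,"tx": 0,"ty": 0,"tz": 0,"hand": 0}], force=30)

```text
clock: 21.43
position: [0.4548, 0.2743, 0.2034]
ee_rot: [-2.155, -2.283, 0.004]
force: [-8.4, 1.3, 0.9]
width: 0.123
```

```bash
python3 go.py .4560 .2755 .2037; python3 - <<'E'
from look import *
p,d,W=look('side','s7'); cv2.imwrite('pics/s7c.png',cv2.resize(p[60:180,200:360],None,fx=5,fy=5)[:,:,::-1])
E
```

```text
t 21.43 pos [0.4548 0.2743 0.2034] F [-8.4  1.3  0.9] width 0.123 j [-1.01  0.35  0.49  1.89 -0.2   0.96 -0.38]
shift now-axes cm [ 0.12  0.12 -0.04] target-axes cm [ 0.12  0.12 -0.03] turn units [-0.03  0.    0.01]
```

View pics/s7c.png

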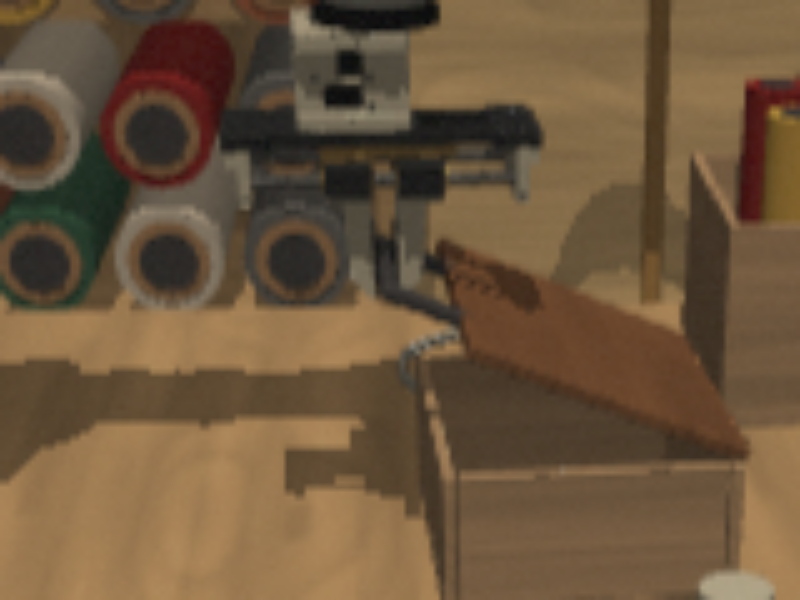

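Lid opening as planned, bar held, radial force 8 N only. Continuing.

Request:
step_arm(plan=[{"wx": 0,"wy": 0,"wz": 0,"tx": 0,"ty": 0.5,"tz": -1.1,"hand": 0},{"wx": 0,"wy": 0,"wz": 0,"tx": 0,"ty": 0.58,"tz": -1.07,"hand": 0},{"wx": 0,"wy": 0,"wz": 0,"tx": 0,"ty": 0.65,"tz": -1.04,"hand": 0},{"wx": 0,"wy": 0,"wz": 0,"tx": 0,"ty": 0.7,"tz": -1,"hand": 0},{"wx": 0,"wy": 0,"wz": 0,"tx": 0,"ty": 0.77,"tz": -0.96,"hand": 0},{"wx": 0,"wy": 0,"wz": 0,"tx": 0,"ty": 0.82,"tz": -0.92,"hand": 0},{"wx": 0,"wy": 0,"wz": 0,"tx": 0,"ty": 0.87,"tz": -0.87,"hand": 0},{"wx": 0,"wy": 0,"wz": 0,"tx": 0,"ty": 0.91,"tz": -0.83,"hand": 0},{"wx": 0,"wy": 0,"wz": 0,"tx": 0,"ty": 0,"tz": 0,"hand": 0},{"wx": 0,"wy": 0,"wz": 0,"tx": 0,"ty": 0,"tz": 0,"hand": 0}])

```text
clock: 22.32
position: [0.5117, 0.2777, 0.2825]
ee_rot: [-2.153, -2.281, 0.005]
force: [-19.9, -2.4, 19.4]
width: 0.122
```

```bash
python3 go.py .5148 .2795 .2815; python3 - <<'E'
from look import *
p,d,W=look('side','s8'); cv2.imwrite('pics/s8c.png',cv2.resize(p[60:180,200:360],None,fx=5,fy=5)[:,:,::-1])
E
```

```text
t 22.32 pos [0.5117 0.2777 0.2825] F [-19.9  -2.4  19.4] width 0.122 j [-0.96  0.36  0.51  1.66 -0.19  1.18 -0.34]
shift now-axes cm [0.16 0.32 0.1 ] target-axes cm [0.16 0.32 0.1 ] turn units [-0.05 -0.01  0.02]
```

View pics/s8c.png

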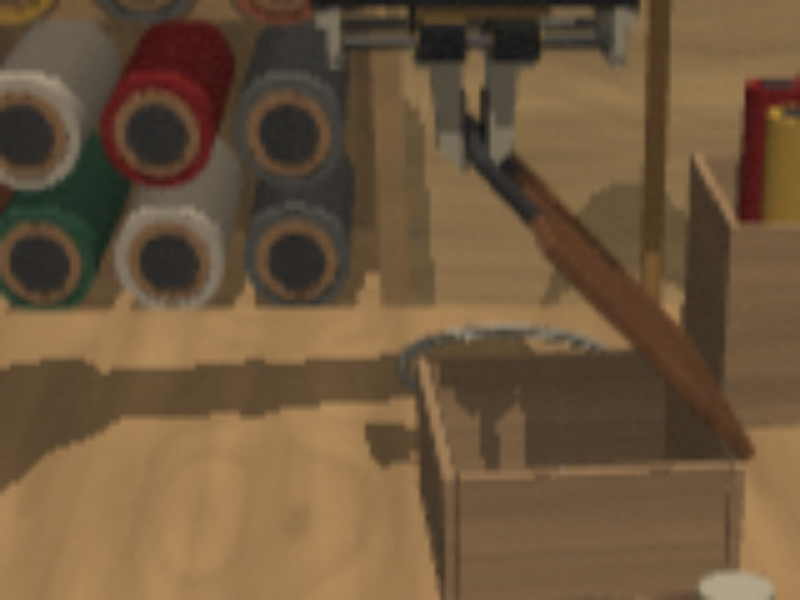

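```bash
cat > lid.py <<'E'
from look import *
def lid(cam,name,shot=True):
    if shot: p,d,W=look(cam,name)
    else:
        p,d,K,R,t=load(f'pics/{name}.npz'); W=cloud(d,K,R,t)
    rgb=p.astype(int); q=W.reshape(-1,3); c=rgb.reshape(-1,3)
    u=np.array([np.cos(.056),np.sin(.056)]); s=(q[:,:2]-[.668,.287])@u; y=(q[:,:2]-[.668,.287])@[-u[1],u[0]]
    m=(s<0)&(s>-.15)&(abs(y)<.115)&(q[:,2]>.13)&(q[:,2]<.32)&(c[:,0]-c[:,2]>25)
    s,y,z=s[m],y[m],q[m,2]
    A=np.stack([s,y,np.ones_like(s)],1); k=np.ones(len(s),bool)
    for _ in range(8):
        x=np.linalg.lstsq(A[k],z[k],rcond=None)[0]; r=(z-A@x)/np.hypot(1,x[0]); k=abs(r)<.005
    print(cam,len(s),k.sum(),'angle',np.degrees(np.arctan(-x[0])).round(2),'lat',x[1].round(3),'z at hinge',x[2].round(4),'rms',r[k].std().round(4))
if __name__=='__main__':
    import sys
    a=sys.argv; lid(a[1],a[2],len(a)<4)
E
python3 lid.py side s7 0; python3 lid.py side s8 0; python3 lid.py top t8; python3 go.py .51 .28 .28
```

```text
side 719 647 angle 23.26 lat 0.003 z at hinge 0.1099 rms 0.0011
side 518 440 angle 46.7 lat 0.016 z at hinge 0.1136 rms 0.0017
top 2987 2918 angle 46.58 lat -0.006 z at hinge 0.1142 rms 0.0013
t 22.42 pos [0.5113 0.2777 0.2821] F [-19.6  -1.5  18.7] width 0.121 j [-0.96  0.36  0.51  1.66 -0.19  1.18 -0.34]
shift now-axes cm [ 0.23 -0.11  0.21] target-axes cm [ 0.23 -0.11  0.21] turn units [-0.06 -0.01  0.02]
```

View pics/t8.png

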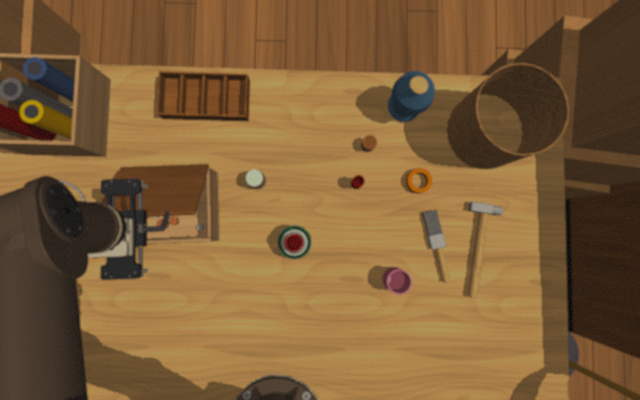

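Side and top plane fits agree: the lid is at 46.6°. About 13.4° are left, and I also ease the radial push outward a few mm.

Request:
step_arm(plan=[{"wx": 0,"wy": 0,"wz": 0,"tx": 0,"ty": -0.1,"tz": -0.1,"hand": 0},{"wx": 0,"wy": 0,"wz": 0,"tx": 0,"ty": 0.65,"tz": -0.65,"hand": 0},{"wx": 0,"wy": 0,"wz": 0,"tx": 0,"ty": 0.7,"tz": -0.6,"hand": 0},{"wx": 0,"wy": 0,"wz": 0,"tx": 0,"ty": 0.75,"tz": -0.55,"hand": 0},{"wx": 0,"wy": 0,"wz": 0,"tx": 0,"ty": 0.75,"tz": -0.5,"hand": 0},{"wx": 0,"wy": 0,"wz": 0,"tx": 0,"ty": 0.75,"tz": -0.45,"hand": 0},{"wx": 0,"wy": 0,"wz": 0,"tx": 0,"ty": 0.5,"tz": -0.35,"hand": 0},{"wx": 0,"wy": 0,"wz": 0,"tx": 0,"ty": 0.2,"tz": -0.1,"hand": 0},{"wx": 0,"wy": 0,"wz": 0,"tx": 0,"ty": 0,"tz": 0,"hand": 0},{"wx": 0,"wy": 0,"wz": 0,"tx": 0,"ty": 0,"tz": 0,"hand": 0}])

```text
clock: 23.25
position: [0.5563, 0.2802, 0.3148]
ee_rot: [-2.157, -2.284, -0.001]
force: [-6.0, 0.6, 5.4]
width: 0.121
```

```bash
python3 go.py .556 .28 .314; python3 lid.py side s9; python3 lid.py top t9; python3 -c "
import cv2
p=cv2.imread('pics/s9.png');cv2.imwrite('pics/s9c.png',cv2.resize(p[40:160,200:360],None,fx=5,fy=5))"
```

```text
t 23.25 pos [0.5563 0.2802 0.3148] F [-6.   0.6  5.4] width 0.121 j [-0.9   0.41  0.52  1.51 -0.21  1.28 -0.3 ]
shift now-axes cm [-0.02 -0.03  0.08] target-axes cm [-0.02 -0.03  0.08] turn units [-0.   -0.01  0.01]
side 259 193 angle 59.08 lat -0.098 z at hinge 0.1043 rms 0.0026
top 2098 2002 angle 59.89 lat -0.009 z at hinge 0.1189 rms 0.0011
```

View pics/s9c.png

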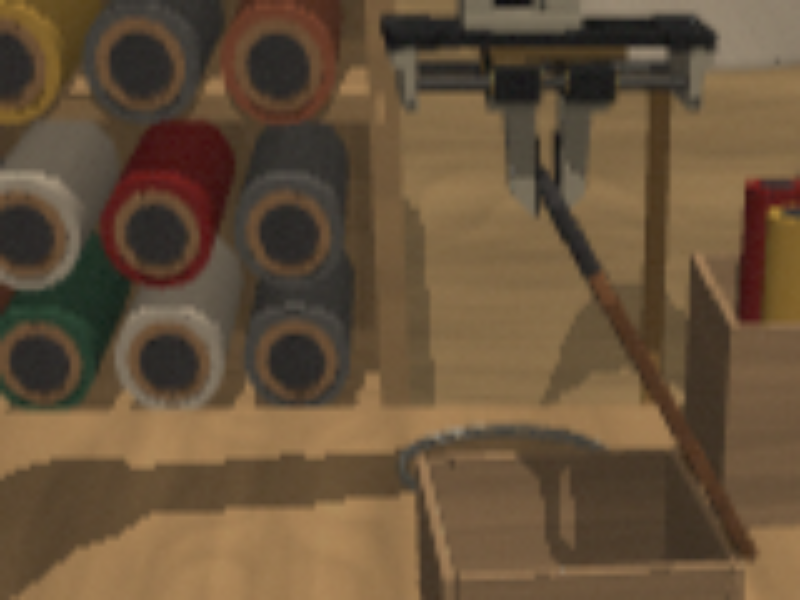

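Lid reads 59.9° (top view, 2000 points; the side view sees it edge-on, 59.1°). Grip is holding and forces are small. One still call to check for drift, and a check of the bystanders.

Request:
step_arm(plan=[{"wx": 0,"wy": 0,"wz": 0,"tx": 0,"ty": 0,"tz": 0,"hand": 0},{"wx": 0,"wy": 0,"wz": 0,"tx": 0,"ty": 0,"tz": 0,"hand": 0},{"wx": 0,"wy": 0,"wz": 0,"tx": 0,"ty": 0,"tz": 0,"hand": 0},{"wx": 0,"wy": 0,"wz": 0,"tx": 0,"ty": 0,"tz": 0,"hand": 0},{"wx": 0,"wy": 0,"wz": 0,"tx": 0,"ty": 0,"tz": 0,"hand": 0},{"wx": 0,"wy": 0,"wz": 0,"tx": 0,"ty": 0,"tz": 0,"hand": 0},{"wx": 0,"wy": 0,"wz": 0,"tx": 0,"ty": 0,"tz": 0,"hand": 0},{"wx": 0,"wy": 0,"wz": 0,"tx": 0,"ty": 0,"tz": 0,"hand": 0},{"wx": 0,"wy": 0,"wz": 0,"tx": 0,"ty": 0,"tz": 0,"hand": 0},{"wx": 0,"wy": 0,"wz": 0,"tx": 0,"ty": 0,"tz": 0,"hand": 0}])

```text
clock: 24.18
position: [0.556, 0.2802, 0.3146]
ee_rot: [-2.157, -2.284, -0.0]
force: [-4.8, 1.4, 5.2]
width: 0.119
```

```bash
python3 go.py .556 .28 .314; python3 lid.py top t10; python3 - <<'E'
from h import *
a=load('pics/top0.npz')[0].astype(int);b=load('pics/top10.npz')[0].astype(int) if 0 else load('pics/t10.npz')[0].astype(int)
dd=cv2.blur(abs(a-b).sum(2).astype(np.float32),(3,3))>90
n,l,s,c=cv2.connectedComponentsWithStats(dd.astype(np.uint8))
for i in range(1,n):
    if s[i,4]>8: print(s[i].tolist())
E
```

```text
t 24.18 pos [0.556  0.2802 0.3146] F [-4.8  1.4  5.2] width 0.119 j [-0.91  0.41  0.52  1.51 -0.21  1.28 -0.3 ]
shift now-axes cm [-0.02 -0.01  0.06] target-axes cm [-0.02 -0.01  0.06] turn units [-0.   -0.01  0.01]
top 2113 2015 angle 59.8 lat -0.009 z at hinge 0.1191 rms 0.0011
[13, 138, 31, 8, 160]
[0, 151, 209, 249, 23107]
[207, 171, 4, 66, 163]
[300, 176, 36, 21, 549]
[140, 194, 61, 44, 1852]
[349, 225, 42, 24, 761]
[284, 229, 25, 28, 534]
[137, 238, 73, 27, 786]
[0, 360, 15, 22, 162]
[0, 378, 4, 9, 26]
[81, 379, 60, 21, 672]
[209, 382, 33, 10, 154]
[244, 392, 6, 3, 13]
```

Only the pots, lid and arm (with its shadow) have changed in the top view. The lid holds steady at 59.8°. Handing in.

```bash
python3 -c "
from cell import arm
print(arm.sign_off())"
```

```text
the job is handed in; nothing more can be done
None
```

I nested the white pot in the green one, then the red in the white. Both were lowered to contact before I let go. The arm now holds the lid open by its bar at about 60°, and I handed the job in at about 24 s of the 61 s allowed.

**Nest:** it stands upright, with the white rim at 79 mm and the red rim at about 103 mm, as expected for fully nested pots.

**Lid:** it stayed steady over a 0.9 s hold, reading 59.9° and then 59.8° from the top view. Two other readings disagreed slightly. The side view, which sees the lid nearly edge-on with few points, gave 59.1°. The arm's own position suggested about 61°, and I trusted the top view. Only the gripper holds the lid, and the force on the arm while holding is about 7 N.

**Other things on the bench:** comparing the top views from before and after, only the pots, the lid, the arm and its shadow had changed. That includes the pink pot and the small red one, which did not move.

While I was raising the lid, the arm pushed inward along it with up to about 28 N. I eased that off before the final position.

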